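# Change the batch in the vial polisher

### The job

Change the batch in the vibratory polisher: turn its red isolator handle fully to OFF before touching any vial, move every green-capped (polished) vial from the polisher into free holes of the wooden rack, load every orange-capped (fresh) vial from the blue carrier into the polisher's holes, and only then turn the isolator fully back to ON. Every vial must stand upright, fully down in its hole and released; leave the white-capped stock vials and the other things on the bench where they are.

Things in the scene. Friction and masses are not known exactly. Their poses are not given: they have to be found in the camera images.
- done0: Capped clear vial, a plain cylinder 27 mm in diameter and 80 mm tall (2 mm chamfer at the foot), about 50 g; origin at the centre of its underside, z up towards its cap (the top 22 mm). None if absent in this run. GREEN cap: polished; stands in one of the polisher's holes at the start, to be moved to the rack.
- done1: Capped clear vial, a plain cylinder 27 mm in diameter and 80 mm tall (2 mm chamfer at the foot), about 50 g; origin at the centre of its underside, z up towards its cap (the top 22 mm). None if absent in this run. GREEN cap: polished; stands in one of the polisher's holes at the start, to be moved to the rack.
- done2: Capped clear vial, a plain cylinder 27 mm in diameter and 80 mm tall (2 mm chamfer at the foot), about 50 g; origin at the centre of its underside, z up towards its cap (the top 22 mm). None if absent in this run. GREEN cap: polished; stands in one of the polisher's holes at the start, to be moved to the rack.
- fresh0: Capped clear vial, a plain cylinder 27 mm in diameter and 80 mm tall (2 mm chamfer at the foot), about 50 g; origin at the centre of its underside, z up towards its cap (the top 22 mm). None if absent in this run. ORANGE cap: fresh, still to be polished; stands in one of the blue carrier's holes at the start, to be loaded into the polisher.
- fresh1: Capped clear vial, a plain cylinder 27 mm in diameter and 80 mm tall (2 mm chamfer at the foot), about 50 g; origin at the centre of its underside, z up towards its cap (the top 22 mm). None if absent in this run. ORANGE cap: fresh, still to be polished; stands in one of the blue carrier's holes at the start, to be loaded into the polisher.
- fresh2: Capped clear vial, a plain cylinder 27 mm in diameter and 80 mm tall (2 mm chamfer at the foot), about 50 g; origin at the centre of its underside, z up towards its cap (the top 22 mm). None if absent in this run. ORANGE cap: fresh, still to be polished; stands in one of the blue carrier's holes at the start, to be loaded into the polisher.
- fresh3: Capped clear vial, a plain cylinder 27 mm in diameter and 80 mm tall (2 mm chamfer at the foot), about 50 g; origin at the centre of its underside, z up towards its cap (the top 22 mm). None if absent in this run. ORANGE cap: fresh, still to be polished; stands in one of the blue carrier's holes at the start, to be loaded into the polisher.
- stock0: Capped clear vial, a plain cylinder 27 mm in diameter and 80 mm tall (2 mm chamfer at the foot), about 50 g; origin at the centre of its underside, z up towards its cap (the top 22 mm). None if absent in this run. WHITE cap: stock, stands in a rack hole and stays there.
- stock1: Capped clear vial, a plain cylinder 27 mm in diameter and 80 mm tall (2 mm chamfer at the foot), about 50 g; origin at the centre of its underside, z up towards its cap (the top 22 mm). None if absent in this run. WHITE cap: stock, stands in a rack hole and stays there.
- polisher: Vibratory polisher, fixed: green housing 180 x 180 mm, 40 mm high, under an aluminium block 136 x 136 mm whose top is 85 mm above the bench. Origin: centre of its underside, on the bench; z up. Holes blind, vertical, 31 mm wide (2 mm clearance round a vial), 40 mm deep, at x, y = (+-33, +-33) mm; hole floors 45 mm above the origin; a seated vial stands 40 mm out.
- rack: Wooden rack, fixed: block 118 (x) x 184 (y) x 55 mm high. Origin: centre of its underside, on the bench; z up. Holes blind, vertical, 31 mm wide (2 mm clearance round a vial), 40 mm deep, at x = +-33, y = -66, 0, +66 mm; hole floors 15 mm above the origin; a seated vial stands 40 mm out. It may be left or right of the polisher.
- carrier: Blue plastic carrier block, loose on the bench (0.9 kg), 136 x 136 x 50 mm. Origin: centre of its underside, on the bench; z up. Holes blind, vertical, 29.5 mm wide, 40 mm deep, at x, y = (+-33, +-33) mm; hole floors 10 mm above the origin; a vial in it stands 40 mm out. It may be knocked aside with its vials, which may then lean a little.
- isolator_handle (a joint): Isolator's red bar handle: 0 = OFF (stop), 1.047 rad (60 degrees) = ON (stop). Grows clockwise seen from above about a vertical axis; stiff (0.12 N m friction), stays where left. On a fixed grey box 90 x 90 x 55 mm with a yellow face. The handle end with a white stripe points to a white spot at OFF, a green spot at ON.
- isolator_grip (a point): On the axis of the isolator's red bar handle, 86 mm above the bench, 9 mm below the handle's top. The bar is 64 mm long (this point's x axis, which turns with the handle), 14 mm wide (its y axis), 34 mm high, with its underside 6 mm above the box. Pinch it across its 14 mm width.
- glue: Glue bottle, 48 mm wide, 95 mm tall; bystander, to be left alone.
- offcut: Pale wood offcut 50 x 90 x 22 mm; bystander, to be left alone.
- sanding_block: Cork sanding block 70 x 45 x 30 mm; bystander, to be left alone.
- screw_jar: Jar 60 mm wide, 70 mm tall; bystander, to be left alone.
- screwdriver: Screwdriver with a red handle, 170 mm long, lying down; bystander, to be left alone.
- blank: Dark wood pen blank 20 x 120 x 20 mm, lying; bystander, to be left alone.

How it is judged:
By the outcome, as a careful person would: the job done as asked, in the order asked, and still so for the second after the job is handed in, with the robot touching nothing.
Of done0, done1, done2 only 2 to 3 are there at a start; the rules pass over those that are not, and their reading is None.
Of fresh0, fresh1, fresh2, fresh3 only 2 to 3 are there at a start; the rules pass over those that are not, and their reading is None.
Of stock0, stock1 only 1 to 2 are there at a start; the rules pass over those that are not, and their reading is None.
At some moment in a run one of carrier may be knocked a few centimetres aside while the robot is not near it.
It also fails if it takes over 210 s, if anything falls off the work surface, if the arm or the gripper's body presses on something with over 40 N, if the wrist force passes 120 N, or if a joint passes its speed limit or range.

### The arm

A 7-joint arm with a two-finger parallel gripper is mounted at the origin on the work surface. World frame = base frame: x ahead of the robot, y to its left, z up, the work surface at z = 0. Lengths are in m, angles in rad, forces in N, time in s.
With the tool pointing down it reaches from about 0.425 to 0.95 m from the base axis. Payload 16.7 kg.
Tool frame: the origin (TCP) lies where the fingers leave the gripper's body, on its centre line; the fingertips stand 97 mm ahead of it and the grasp point (between the pads) lies 78 mm ahead of it; z points along the fingers, y is the line along which they close (so a half turn about z gives the same grasp; the last joint's range is limited). The gripper opens to 94 mm and grips with 3 to 60 N. Pads are 16 mm wide; open, the fingers measure 119 mm over their backs; the gripper's body (75 mm by 177 mm) begins 78 mm behind the grasp point.
Start: joints at [1.036, 0.426, 0.074, 1.606, -0.034, 1.111, -0.067], TCP at [0.254, -0.625, 0.303] pointing down, gripper open.
Joint ranges: [-2.85, 2.85], [-0.5, 2.14], [-1.23, 1.37], [0.21, 2.46], [-1.02, 4.16], [0.16, 2.05], [-2.73, 2.73]. Speed limits (rad/s): [1.89, 1.89, 2.39, 2.39, 3.01, 3.01, 3.01].

### API

Orientations are given as a unit quaternion [w, x, y, z].
In Python, from station import state, read_camera, camera_info, job_done, masks_of gives the robot as it stands.
- The arm moves only by the shell command python3 -m jog 'ROWS' [OPENING] [FORCE]. ROWS is JSON, a list of rows, each an object of numbers: "dx", "dy", "dz": the shift along the tool's x, y, z scaled (see below); "wx", "wy", "wz": the turn, a rotation vector about the tool's x, y, z scaled (see below). A call has 1 to 12 rows; each row shifts and turns the commanded pose from where the row before left it, along the tool's axes as they then stand; what a row does not reach is not made up. The controller multiplies each number of a shift by 0.06 m and each number of a turn by 5 degrees. A row lasts 1/8 s, in which the tool goes at most 62.5 mm and 10.7 degrees, less where a joint would pass 70% of its speed; a pose out of reach is approached as far as the arm can. A call with a number of a shift or a turn outside -1 to 1 is refused whole. A call with a gripper value outside its range is refused whole. OPENING is the finger opening in mm, from 0 to 94, set as the call begins (- or left out, the last holds). The fingers move at their own pace and stop on an object; FORCE is the grip in N (left out, the last holds). Time passes only in rows, so rows that do not move let the fingers close. It gives the time, the measured TCP pose, the force, the opening and the grip force at its end, in the units of the state.
- state(): the state, without advancing time (a new reading comes with each control period).
- read_camera(name): name is "side" or "top"; returns the picture (420x560x3 uint8, blue, green, red); there is no depth.
- camera_info(name): a dict with "vertical_fov" (degrees; the focal length in pixels is half the picture's height over the tangent of half this angle, whatever the lens; pixels are square), "cx", "cy" (the principal point, pixels), "distortion" ([k1, k2, p1, p2, k3] as OpenCV has them; the pictures are not rectified), "R" (3x3) and "t" (3): a world point X has camera coordinates R X + t. Camera axes: x right, y down, z forward; pixel columns grow to the right and rows downward; lengths in m; the calibration is good to about 2 mm. A picture is of the moment at which its call begins. camera_info takes no time and is no camera call.
- job_done(): hands the job in; it is judged then, once.
Trained networks look in the newest picture that a camera, given by its name, has taken for a name from the list of things; names that differ only in an ending like _2 or _b are one class to them, and where a whole thing is asked for, a point or a joint stands for the part that bears it (a point fixed in the world has none). Each returns a list of dicts, best first, with "conf" (0 to 1); they miss things now and then, are a little off and sometimes report something else, mostly with a low value. They report only what shows in the picture. A call takes as long as a camera call.
- masks_of(camera, label): "pixels" (420x560 bool, what is visible of it) and "xy" ([column, row] in pixels, amid what is visible of it).
The state is a dict: "time_s": time; "q": joint angles; "qd": joint speeds; "tau": joint torques, N m; "tcp_pos": TCP position; "ee_rot": TCP orientation; "ft_force": force on the tool from outside, world axes, zero at the start; "torque": the same for the moment, N m; "finger_gap": finger opening in m; "grasp_force": force on a finger pad.
Only numpy, scipy, OpenCV 4.12 (cv2) and the standard library are available. Lean on these libraries where they do the work, as an engineer would, in place of code of your own. Each camera call takes 0.05 s, during which the arm holds its last target. There are 200 camera calls.

## Working session

There is one attempt and no reset: what is moved stays moved. The work goes in short steps, Python scripts to look and compute and a shell command to move; the robot and the scene stay as the last step left them, time stands still between calls to the robot, and variables do not carry over. Pictures are saved under pics/ and viewed, at most 14 in all, crops included, and the job is handed in when it is done.

```bash
ls; mkdir -p pics; python3 - <<'E'
from station import *
import cv2,numpy as np
for c in("top","side"):
    cv2.imwrite(f"pics/{c}0.png",read_camera(c)); i=camera_info(c); print(c,i)
s=state(); print(s["time_s"],s["tcp_pos"],s["ee_rot"],s["finger_gap"])
E
```

```text
pics
top {'vertical_fov': 49.27920448378305, 'cx': 272.4152212656865, 'cy': 210.97155592561114, 'distortion': array([-0.11993292,  0.        ,  0.        ,  0.        ,  0.        ]), 'R': array([[-0.00545618, -0.99979871, -0.01930746],
       [-0.99548107,  0.00726106, -0.09468222],
       [ 0.09480335,  0.0187036 , -0.9953203 ]]), 't': array([0.01814028, 0.59368374, 1.22384977])}
side {'vertical_fov': 53.365112429088235, 'cx': 279.10760455760266, 'cy': 206.69297586152467, 'distortion': array([-0.02363563,  0.        ,  0.        ,  0.        ,  0.        ]), 'R': array([[-0.7759679 , -0.63057719, -0.01569142],
       [-0.45365664,  0.5751938 , -0.68069652],
       [ 0.43825731, -0.52108013, -0.73239745]]), 't': array([0.46548058, 0.31408034, 0.74278135])}
0.1 [ 0.25384428 -0.62514201  0.30204545] [-5.54224639e-04  9.81465831e-01  1.91636362e-01 -1.41752635e-04] 0.093827870126696
```

View pics/top0.png

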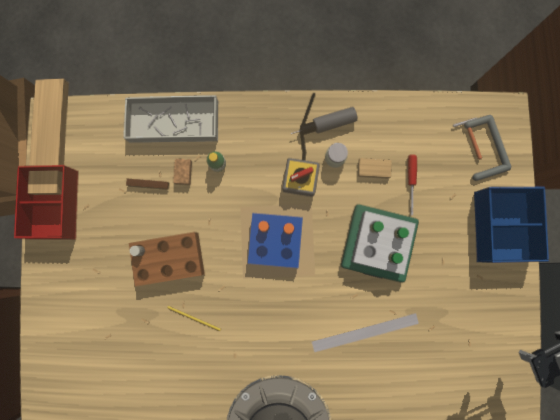

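View pics/side0.png

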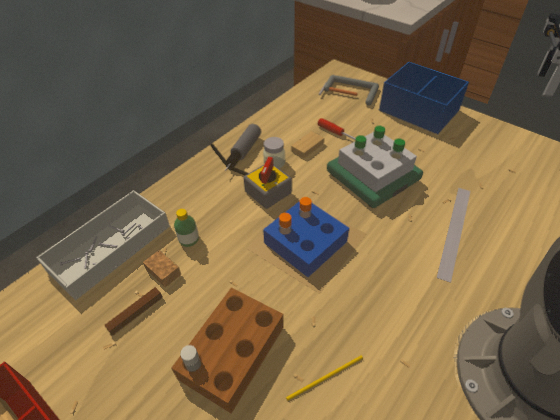

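```bash
cat > h.py <<'E'
from station import *
import cv2,numpy as np
from scipy.optimize import minimize
INF={c:camera_info(c) for c in("top","side")}
def K(c):
    f=210/np.tan(np.radians(INF[c]["vertical_fov"]/2)); return np.array([[f,0,INF[c]["cx"]],[0,f,INF[c]["cy"]],[0,0,1]])
def proj(c,X):
    i=INF[c]; return cv2.projectPoints(np.asarray(X,float).reshape(-1,1,3),cv2.Rodrigues(i["R"])[0],i["t"],K(c),i["distortion"])[0].reshape(-1,2)
def unproj(c,uv,z):
    i=INF[c]; n=cv2.undistortPoints(np.array([[uv]],float),K(c),i["distortion"])[0,0]
    d=i["R"].T@np.array([n[0],n[1],1]); o=-i["R"].T@i["t"]; return o+d*(z-o[2])/d[2]
def box(lx,ly,z0,z1): return np.array([[sx*lx/2,sy*ly/2,z] for sx in(-1,1) for sy in(-1,1) for z in(z0,z1)])
def cyl(r,z0,z1,x=0,y=0): return np.array([[x+r*np.cos(a),y+r*np.sin(a),z] for a in np.linspace(0,2*np.pi,24,endpoint=False) for z in(z0,z1)])
def place(P,p):
    c,s=np.cos(p[2]),np.sin(p[2]); return P@np.array([[c,s,0],[-s,c,0],[0,0,1]])+[p[0],p[1],0]
S=4
def fit(parts,masks,p0,ignore={},yaw=True):
    """fit x,y,yaw so that the silhouette of convex parts matches masks {cam:bool}"""
    rois={}
    for c,m in masks.items():
        u=proj(c,np.vstack([place(P,p0) for P in parts])); lo=np.floor(u.min(0)-14).astype(int).clip(0); hi=np.ceil(u.max(0)+14).astype(int)
        a=lambda k: cv2.resize(k[lo[1]:hi[1],lo[0]:hi[0]].astype(np.float32),None,fx=S,fy=S,interpolation=cv2.INTER_LINEAR)
        w=1-a(ignore[c]) if c in ignore else 1.
        rois[c]=(lo,a(m),w)
    def cost(p):
        t=0
        for c,(lo,m,w) in rois.items():
            im=np.zeros(m.shape,np.uint8)
            for P in parts:
                u=(proj(c,place(P,p))-lo+.5)*S-.5
                cv2.fillConvexPoly(im,np.round(cv2.convexHull(u.astype(np.float32))*16).astype(np.int32),1,cv2.LINE_AA,4)
            im=(im>0)*1.; t+=(np.abs(im-m)*w).sum()/((np.maximum(im,m)*w).sum()+1)
        return t/len(rois)
    if yaw: f=lambda q:cost([q[0],q[1],q[2]*10]); x0=np.array([p0[0],p0[1],p0[2]/10]); d=np.diag([.01,.01,.01])
    else: f=lambda q:cost([q[0],q[1],p0[2]]); x0=np.array(p0[:2]); d=np.diag([.008,.008])
    for _ in range(2):
        r=minimize(f,x0,method="Nelder-Mead",options=dict(initial_simplex=np.vstack([x0,x0+d]),xatol=1e-4,fatol=1e-5)); x0=r.x
    return (np.array([x0[0],x0[1],x0[2]*10]) if yaw else np.array([*x0,p0[2]])),r.fun
def mask(c,l):
    r=masks_of(c,l); return r
E
python3 - <<'E'
from h import *
import pickle
out={}
for c in("top","side"):
    im=read_camera(c); out[c,"im"]=im; ov=im.copy()
    for k,l in enumerate(["polisher","rack","carrier","isolator_handle","done0","fresh0","stock0"]):
        r=mask(c,l); out[c,l]=r
        print(c,l,[(round(float(d["conf"]),2),np.round(d["xy"]).tolist(),int(d["pixels"].sum())) for d in r])
        for d in r:
            if d["conf"]>.4: ov[d["pixels"]]=ov[d["pixels"]]//2+np.array([(255,0,255),(255,255,0),(0,255,255),(255,255,255),(0,0,255),(255,0,0),(0,0,0)][k],np.uint8)//2
    out[c,"ov"]=ov
a=cv2.resize(out["top","ov"][110:310,110:440],None,fx=2.4,fy=2.4)[:,:800]
cv2.imwrite("pics/ovt.png",a); cv2.imwrite("pics/ovs.png",cv2.resize(out["side","ov"][90:420,150:450],None,fx=1.8,fy=1.8))
pickle.dump(out,open("m.pkl","wb"))
E
```

```text
top polisher []
top rack [(0.75, [168.0, 261.0], 2910), (0.73, [300.0, 170.0], 146)]
top carrier [(0.84, [273.0, 241.0], 2432)]
top isolator_handle [(0.47, [299.0, 175.0], 113)]
top done0 []
top fresh0 []
top stock0 [(0.38, [414.0, 173.0], 268)]
side polisher [(0.97, [375.0, 172.0], 4074)]
side rack [(0.88, [231.0, 346.0], 7190), (0.6, [267.0, 170.0], 207), (0.4, [304.0, 205.0], 232)]
side carrier [(0.94, [308.0, 237.0], 3592), (0.32, [164.0, 267.0], 781)]
side isolator_handle [(0.56, [269.0, 169.0], 213)]
side done0 [(0.71, [378.0, 137.0], 204), (0.68, [360.0, 143.0], 193), (0.62, [395.0, 147.0], 224), (0.35, [268.0, 170.0], 230)]
side fresh0 [(0.61, [285.0, 222.0], 232), (0.6, [304.0, 205.0], 206)]
side stock0 [(0.91, [191.0, 359.0], 389)]
```

View pics/ovt.png

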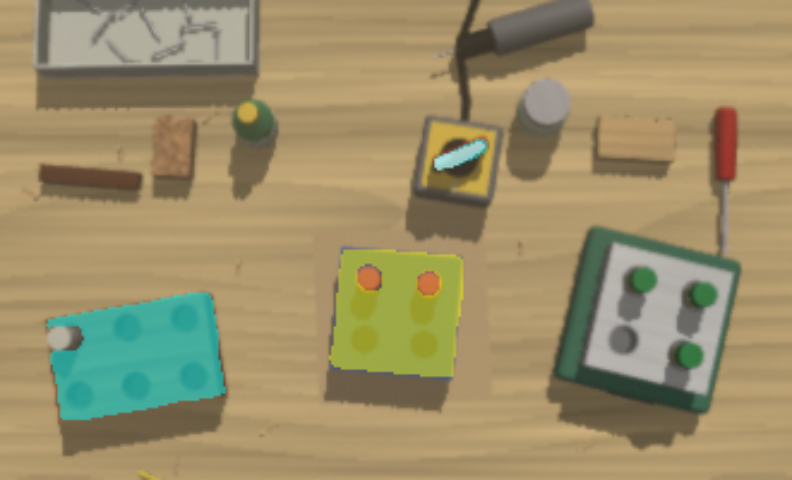

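View pics/ovs.png

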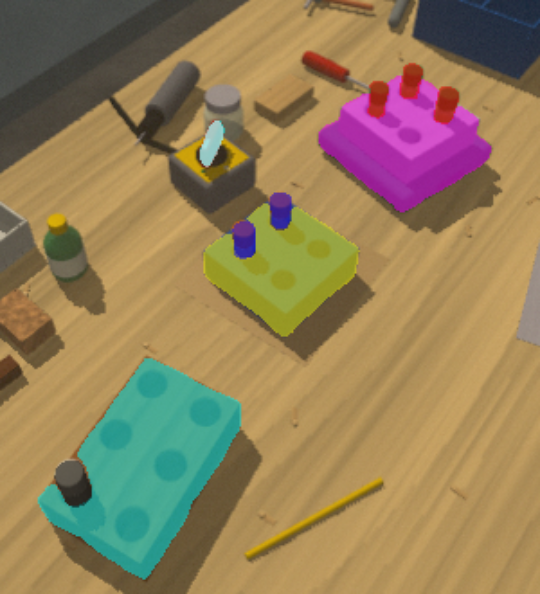

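```bash
cat > m1.py <<'E'
from h import *
import pickle
o=pickle.load(open("m.pkl","rb")); R={}
def best(c,l): return o[c,l][0]["pixels"]
hsv={c:cv2.cvtColor(o[c,"im"],cv2.COLOR_BGR2HSV) for c in("top","side")}
def col(c,h0,h1,s,v): a=hsv[c]; return (a[...,0]>=h0)&(a[...,0]<=h1)&(a[...,1]>=s)&(a[...,2]>=v)
vial={c:np.zeros((420,560),bool) for c in hsv}
for l in("done0","fresh0","stock0"):
    for d in o["side",l]:
        if d["conf"]>.5: vial["side"]|=d["pixels"]
vial["side"]=cv2.dilate(vial["side"].astype(np.uint8),np.ones((3,3)))>0
def show(n,p,f,pp=""): print(n,np.round(p*[1e3,1e3,180/np.pi],1),round(f,3),pp)
def three(n,parts,m,p0,ig):
    for cs in(("side",),("top",),("top","side")):
        p,f=fit(parts,{c:m[c] for c in cs},p0,{c:ig[c] for c in cs}); show(n+str(cs),p,f)
    R[n]=p
p0=lambda uv,z,y=0:[*unproj("top",uv,z)[:2],y]
capt=cv2.dilate((col("top",40,75,140,50)|col("top",3,14,150,120)).astype(np.uint8),np.ones((5,5)))>0
st=np.zeros((420,560),bool); st[240:262,126:148]=1; vial["top"]=st|capt
three("rack",[box(.118,.184,0,.055)],{c:best(c,"rack") for c in hsv},p0((167,259),.03,.1),vial)
three("carrier",[box(.136,.136,0,.05)],{c:best(c,"carrier")|vial[c]&False for c in hsv},p0((275,241),.03,-.05),vial)
# polisher: top mask through GrabCut
P=[box(.18,.18,0,.04),box(.136,.136,.04,.085)]
p,f=fit(P,{"side":best("side","polisher")},p0((381,243),.05,-.2),{"side":vial["side"]}); show("pol side",p,f)
u=cv2.convexHull(np.vstack([proj("top",place(q,p)) for q in P]).astype(np.float32)).astype(int)
g=np.zeros((420,560),np.uint8); cv2.fillConvexPoly(g,u,1); gm=np.full(g.shape,cv2.GC_BGD,np.uint8)
gm[cv2.dilate(g,np.ones((15,15)))>0]=cv2.GC_PR_BGD; gm[g>0]=cv2.GC_PR_FGD; gm[cv2.erode(g,np.ones((13,13)))>0]=cv2.GC_FGD
cv2.grabCut(o["top","im"],gm,None,np.zeros((1,65)),np.zeros((1,65)),5,cv2.GC_INIT_WITH_MASK); pt=(gm&1)>0
three("polisher",P,{"top":pt,"side":best("side","polisher")},p,vial)
# isolator handle
H=[box(.064,.014,.061,.095)]
red={c:(col(c,0,5,130,50)|col(c,172,180,130,50)) for c in hsv}
for c,w in(("top",(155,200,280,325)),("side",(145,205,240,300))):
    k=np.zeros((420,560),bool); k[w[0]:w[1],w[2]:w[3]]=1; red[c]=cv2.morphologyEx((red[c]&k).astype(np.uint8),cv2.MORPH_CLOSE,np.ones((3,3)))>0
    print(c,"red",red[c].sum())
for cs in(("side",),("top",),("top","side")):
    p,f=fit(H,{c:red[c]|best(c,"isolator_handle") for c in cs},p0((301,174),.085,-.3)); show("handle"+str(cs),p,f)
R["handle"]=p
# caps
for fx,h,zf,t in(("polisher",(40,75,140,50),.045,[(1,1),(1,-1),(-1,1),(-1,-1)]),("carrier",(3,16,150,110),.01,[(1,1),(1,-1),(-1,1),(-1,-1)])):
    for sx,sy in t:
        c0=place(np.array([[sx*.033,sy*.033,0]]),R[fx])[0]
        C=[cyl(.0135,zf+.058,zf+.08)]; m={}
        for c in hsv:
            q=proj(c,place(C[0],[*c0[:2],0])).mean(0); k=np.zeros((420,560),np.uint8); cv2.circle(k,tuple(int(x) for x in q),13 if c=="side" else 10,1,-1)
            m[c]=col(c,*h)&(k>0)
        if m["top"].sum()<20: print(fx,sx,sy,"empty",c0.round(4),m["top"].sum(),m["side"].sum()); continue
        r=[fit(C,{c:m[c] for c in cs},[c0[0],c0[1],0],yaw=False) for cs in(("side",),("top",),("top","side"))]
        print(fx,sx,sy,"hole",(c0[:2]*1e3).round(1),"cap s/t/both",*[(a[0][:2]*1e3).round(1) for a in r],[round(a[1],2) for a in r])
pickle.dump(R,open("R.pkl","wb"))
E
python3 m1.py
```

```text
rack('side',) [467.8 302.7   9. ] 0.029 
rack('top',) [465.1 305.8   9.8] 0.039 
rack('top', 'side') [466.3 303.4   9.5] 0.042 
carrier('side',) [517.8   4.6  -5.2] 0.03 
carrier('top',) [515.    7.2  -5.5] 0.039 
carrier('top', 'side') [516.1   6.3  -5.3] 0.045 
pol side [ 512.9 -292.9  -14.5] 0.06 
polisher('side',) [ 512.9 -292.9  -14.5] 0.06 
polisher('top',) [ 503.1 -276.3  -14.4] 0.04 
polisher('top', 'side') [ 505.  -278.7  -15. ] 0.097 
top red 87
side red 101
handle('side',) [691.7 -68.8 -65.3] 0.157 
handle('top',) [686.4 -62.2 -63.6] 0.292 
handle('top', 'side') [689.1 -65.5 -64.8] 0.242 
polisher 1 1 empty [ 0.5454 -0.2554  0.    ] 0 31
polisher 1 -1 empty [ 0.5283 -0.3191  0.    ] 0 35
polisher -1 1 empty [ 0.4816 -0.2383  0.    ] 0 0
polisher -1 -1 empty [ 0.4646 -0.3021  0.    ] 5 41
carrier 1 1 hole [552.   36.1] cap s/t/both [555.2  34.1] [549.8  38. ] [551.7  36.9] [np.float64(0.2), np.float64(0.26), np.float64(0.3)]
carrier 1 -1 hole [545.9 -29.6] cap s/t/both [548.3 -32. ] [543.5 -27.7] [545.9 -29. ] [np.float64(0.19), np.float64(0.26), np.float64(0.3)]
carrier -1 1 empty [0.4863 0.0423 0.    ] 0 0
carrier -1 -1 empty [ 0.4801 -0.0235  0.    ] 0 0
```

```bash
cat > ov.py <<'E'
from h import *
import pickle
o=pickle.load(open("m.pkl","rb"));R=pickle.load(open("R.pkl","rb"))
pan=[]
for c,w in(("top",(150,290,275,425)),("side",(90,230,240,440))):
    im=cv2.resize(o[c,"im"],None,fx=4,fy=4,interpolation=cv2.INTER_CUBIC)
    def poly(X,colr,n=True):
        u=(proj(c,X)+.5)*4-.5; cv2.polylines(im,[np.round(u).astype(int)],True,colr,1)
    sq=lambda l,m,z:np.array([[l/2,m/2,z],[l/2,-m/2,z],[-l/2,-m/2,z],[-l/2,m/2,z]])
    p=R["polisher"]
    for l,z in((.18,0),(.18,.04),(.136,.085)): poly(place(sq(l,l,z),p),(0,0,255))
    h=R["handle"]
    for z in(.061,.095): poly(place(sq(.064,.014,z),h),(255,0,255))
    for z in(0,.055): poly(place(sq(.09,.09,z),[h[0],h[1],-.2]),(255,0,0))
    p=R["carrier"]
    for z in(0,.05): poly(place(sq(.136,.136,z),p),(0,0,255))
    pan.append(cv2.resize(im[w[0]*4:w[1]*4,w[2]*4:w[3]*4],(400,int(400*(w[1]-w[0])/(w[3]-w[2])))))
h=max(p.shape[0] for p in pan); pan=[cv2.copyMakeBorder(p,0,h-p.shape[0],0,0,cv2.BORDER_CONSTANT) for p in pan]
cv2.imwrite("pics/fit1.png",np.hstack(pan))
hs=cv2.cvtColor(o["top","im"],cv2.COLOR_BGR2HSV); print(hs[226:229,376:379].reshape(-1,3).tolist(), hs[232,403],hs[259,397])
E
python3 ov.py
```

```text
[[64, 125, 120], [64, 128, 120], [64, 126, 119], [64, 124, 119], [64, 126, 119], [64, 125, 120], [64, 124, 119], [64, 128, 118], [64, 125, 118]] [ 65 133 119] [ 66 138 118]
```

View pics/fit1.png

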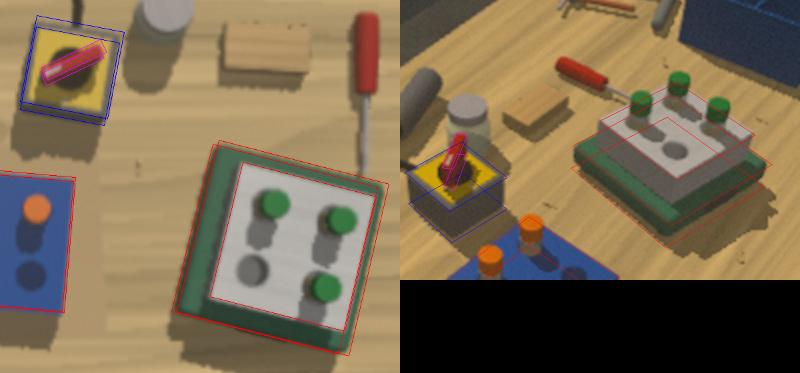

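```bash
cat > m2.py <<'E'
exec(open("m1.py").read().split("three(\"rack\"")[0])
R=pickle.load(open("R.pkl","rb"))
G=(45,80,90,60)
caps={c:col(c,*G) for c in hsv}
def comp(c,m,w,amin=15):
    k=np.zeros_like(m); k[w[0]:w[1],w[2]:w[3]]=1
    n,l,s,ce=cv2.connectedComponentsWithStats((m&k).astype(np.uint8)); return [(l==i,s[i,4],ce[i]) for i in range(1,n) if s[i,4]>=amin]
# block top face
for c,w in(("top",(200,280,345,420)),("side",(115,195,320,425))):
    a=hsv[c]; print(c,[(n,np.round(ce).tolist()) for _,n,ce in comp(c,(a[...,1]<40)&(a[...,2]>(130 if c=="side" else 120)),w)], [(n,np.round(ce).tolist()) for _,n,ce in comp(c,caps[c],w)])
face={}
for c,w,v in(("top",(200,280,345,420),120),("side",(115,195,320,425),130)):
    a=hsv[c]; m=max(comp(c,(a[...,1]<40)&(a[...,2]>v),w),key=lambda t:t[1])[0]
    h=cv2.convexHull(np.argwhere(m)[:,::-1].astype(np.int32)); k=np.zeros((420,560),np.uint8); cv2.fillConvexPoly(k,h,1); face[c]=k>0
sq=np.array([[a,b,.085] for a in(-.068,.068) for b in(-.068,.068)])
big={c:cv2.dilate(caps[c].astype(np.uint8),np.ones((3,3)))>0 for c in hsv}
for cs in(("side",),("top",),("top","side")):
    p,f=fit([sq],{c:face[c] for c in cs},[.510,-.285,-.25],{c:big[c] for c in cs}); show("face"+str(cs),p,f)
R["polisher"]=p
for sx,sy in[(1,1),(1,-1),(-1,1),(-1,-1)]:
    c0=place(np.array([[sx*.033,sy*.033,0]]),p)[0]; C=[cyl(.0135,.103,.125)]; m={}
    for c in hsv:
        q=proj(c,place(C[0],[*c0[:2],0])).mean(0); k=np.zeros((420,560),np.uint8); cv2.circle(k,tuple(int(x) for x in q),11 if c=="side" else 10,1,-1); m[c]=caps[c]&(k>0)
    if m["top"].sum()<20: print(sx,sy,"empty",c0.round(4),m["top"].sum()); continue
    r=[fit(C,{c:m[c] for c in cs},[c0[0],c0[1],0],yaw=False) for cs in(("side",),("top",),("top","side"))]
    print(sx,sy,"hole",(c0[:2]*1e3).round(1),"cap s/t/both",*[(a[0][:2]*1e3).round(1) for a in r],[round(float(a[1]),2) for a in r])
# isolator yellow face
for c,w in(("top",(155,200,280,325)),("side",(150,200,240,300))):
    m=col(c,15,32,140,100); k=comp(c,m,w); print(c,[(n,np.round(x).tolist()) for _,n,x in k]); m=max(k,key=lambda t:t[1])[0]
    h=cv2.convexHull(np.argwhere(m)[:,::-1].astype(np.int32)); mm=cv2.moments(h); uv=(mm["m10"]/mm["m00"],mm["m01"]/mm["m00"]); print("yellow centre",uv,unproj(c,uv,.055), cv2.minAreaRect(h))
pickle.dump(R,open("R.pkl","wb"))
E
python3 m2.py; python3 ov.py
```

```text
top [(np.int32(21), [412.0, 208.0]), (np.int32(1991), [384.0, 242.0])] [(np.int32(76), [378.0, 226.0]), (np.int32(80), [403.0, 232.0]), (np.int32(88), [397.0, 258.0]), (np.int32(29), [401.0, 277.0])]
side [(np.int32(1019), [374.0, 157.0]), (np.int32(73), [408.0, 154.0])] [(np.int32(105), [379.0, 132.0]), (np.int32(107), [360.0, 141.0]), (np.int32(115), [399.0, 145.0])]
face('side',) [ 508.5 -280.2  -13.9] 0.116 
face('top',) [ 504.8 -278.4  -14.5] 0.058 
face('top', 'side') [ 506.6 -279.3  -14.7] 0.095 
1 1 hole [ 546.9 -255.8] cap s/t/both [ 549.6 -259.9] [ 544.5 -253.3] [ 546.8 -256. ] [0.23, 0.3, 0.3]
1 -1 hole [ 530.2 -319.6] cap s/t/both [ 532.6 -323.7] [ 528.5 -318.6] [ 530.  -320.5] [0.22, 0.29, 0.29]
-1 1 empty [ 0.483 -0.239  0.   ] 0
-1 -1 hole [ 466.3 -302.9] cap s/t/both [ 468.6 -306.1] [ 464.6 -301.5] [ 465.8 -303.1] [0.21, 0.23, 0.26]
top [(np.int32(407), [301.0, 175.0])]
yellow centre (300.69760696156635, 175.53903795020545) [ 0.68665883 -0.0629386   0.055     ] ((300.67974853515625, 175.52838134765625), (26.87755012512207, 26.20171356201172), 8.972625732421875)
side [(np.int32(365), [267.0, 178.0])]
yellow centre (266.97899159663865, 176.96610644257703) [ 0.69040302 -0.06494589  0.055     ] ((267.1764831542969, 176.29412841796875), (23.323806762695312, 34.29971694946289), 59.03623962402344)
[[64, 125, 120], [64, 128, 120], [64, 126, 119], [64, 124, 119], [64, 126, 119], [64, 125, 120], [64, 124, 119], [64, 128, 118], [64, 125, 118]] [ 65 133 119] [ 66 138 118]
```

View pics/fit1.png

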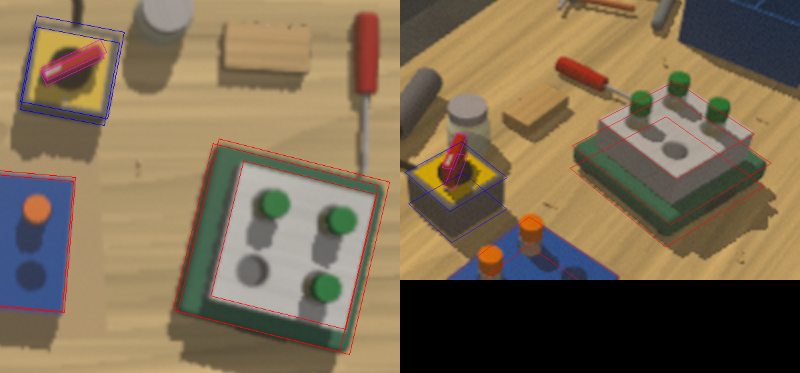

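```bash
cat > go.py <<'E'
import sys,numpy as np
from station import state
def psi(s):
    w,x,y,z=s["ee_rot"]; return np.degrees(np.arctan2(2*(x*y+w*z),1-2*(y*y+z*z)))
def rep():
    s=state(); p=s["tcp_pos"]; print("t",round(s["time_s"],2),"grasp xy mm",(p[:2]*1e3).round(1),"z",round(p[2]*1e3-78,1),"psi",round(psi(s),1),"gap",round(s["finger_gap"]*1e3,1),"F",np.round(s["ft_force"],1),"M",np.round(s["torque"],2),"grip",np.round(s["grasp_force"],1)); return s
if __name__=="__main__":
    s=rep(); p=s["tcp_pos"]*1e3
    a=[float(v) for v in sys.argv[1:]]
    for i in range(0,len(a),3):   # x y zgrasp (mm) in sequence, tool down, psi kept
        t=np.array(a[i:i+3])+[0,0,78]; d=t-p; c=np.radians(psi(s))
        print("to",a[i:i+3],"units dx %.3f dy %.3f dz %.3f"%((d[0]*np.cos(c)+d[1]*np.sin(c))/60,(d[0]*np.sin(c)-d[1]*np.cos(c))/60,-d[2]/60)," rows>=%.1f"%(np.linalg.norm(d)/60)); p=t
E
python3 -m jog '[{"wz":1},{"wz":1},{"wz":1},{"wz":1},{"wz":1},{"wz":1},{"wz":1},{"wz":1},{"wz":1},{"wz":1},{"wz":1},{"wz":1}]' 40 10; python3 -m jog '[{"wz":1},{"wz":1},{"wz":1},{"wz":1},{"wz":1},{"wz":0.4}]' ; python3 go.py 689 -65 200 689 -65 86
```

```text
t 0.9 grasp xy mm [ 254.  -625.3] z 224.7 psi 22.1 gap 94.4 F [0.8 0.7 0.1] M [-0.05 -0.02 -0.02] grip 0.0
to [689.0, -65.0, 200.0] units dx 10.232 dy -5.925 dz 0.411  rows>=11.8
to [689.0, -65.0, 86.0] units dx 0.000 dy 0.000 dz 1.900  rows>=1.9validation failed for argument at $[0]...
validation failed for argument at $[0]...
```

```bash
python3 -m jog '[{"dx":0,"dy":0,"dz":0,"wx":0,"wy":0,"wz":1}]' 40 10; python3 go.py 689 -65 200
```

```text
time_s: 1.02
tcp_pos: [0.2539, -0.6254, 0.3027]
ee_rot: [0.0, 0.989, 0.148, 0.0]
ft_force: [-0.7, -0.5, -0.1]
finger_gap: 0.0873
grasp_force: 0.0
t 1.02 grasp xy mm [ 253.9 -625.4] z 224.7 psi 17.0 gap 87.3 F [-0.7 -0.5 -0.1] M [-0.01 -0.03  0.01] grip 0.0
to [689.0, -65.0, 200.0] units dx 9.667 dy -6.809 dz 0.412  rows>=11.8
```

```bash
python3 -m jog '[{"dx":0.8,"dy":-0.57,"dz":0,"wx":0,"wy":0,"wz":0},{"dx":0.8,"dy":-0.57,"dz":0,"wx":0,"wy":0,"wz":0},{"dx":0.8,"dy":-0.57,"dz":0,"wx":0,"wy":0,"wz":0},{"dx":0.8,"dy":-0.57,"dz":0,"wx":0,"wy":0,"wz":0},{"dx":0.8,"dy":-0.57,"dz":0,"wx":0,"wy":0,"wz":0},{"dx":0.8,"dy":-0.57,"dz":0,"wx":0,"wy":0,"wz":0},{"dx":0.8,"dy":-0.57,"dz":0,"wx":0,"wy":0,"wz":0},{"dx":0.8,"dy":-0.57,"dz":0,"wx":0,"wy":0,"wz":0},{"dx":0.8,"dy":-0.57,"dz":0,"wx":0,"wy":0,"wz":0},{"dx":0.8,"dy":-0.57,"dz":0,"wx":0,"wy":0,"wz":0},{"dx":0.8,"dy":-0.57,"dz":0,"wx":0,"wy":0,"wz":0},{"dx":0.8,"dy":-0.57,"dz":0,"wx":0,"wy":0,"wz":0}]' && python3 -m jog '[{"dx":0,"dy":0,"dz":0,"wx":0,"wy":0,"wz":1},{"dx":0,"dy":0,"dz":0,"wx":0,"wy":0,"wz":1},{"dx":0,"dy":0,"dz":0,"wx":0,"wy":0,"wz":1},{"dx":0,"dy":0,"dz":0,"wx":0,"wy":0,"wz":1},{"dx":0,"dy":0,"dz":0,"wx":0,"wy":0,"wz":1},{"dx":0,"dy":0,"dz":0,"wx":0,"wy":0,"wz":1},{"dx":0,"dy":0,"dz":0,"wx":0,"wy":0,"wz":1},{"dx":0,"dy":0,"dz":0,"wx":0,"wy":0,"wz":1},{"dx":0,"dy":0,"dz":0,"wx":0,"wy":0,"wz":1},{"dx":0,"dy":0,"dz":0,"wx":0,"wy":0,"wz":1},{"dx":0,"dy":0,"dz":0,"wx":0,"wy":0,"wz":1},{"dx":0,"dy":0,"dz":0,"wx":0,"wy":0,"wz":1}]' >/dev/null; python3 -m jog '[{"wz":1},{"wz":1},{"wz":1},{"wz":1},{"wz":0.4}]';  python3 go.py 689 -65 140 689 -65 86
```

```text
time_s: 2.52
tcp_pos: [0.6848, -0.0622, 0.3028]
ee_rot: [0.0, 0.989, 0.149, 0.0]
ft_force: [0.8, -0.3, 0.6]
finger_gap: 0.0398
grasp_force: 0.0
t 4.03 grasp xy mm [683.8 -63.8] z 224.7 psi -43.1 gap 40.1 F [ 0.7  0.1 -0.7] M [ 0.07 -0.02 -0.  ] grip 0.0
to [689.0, -65.0, 140.0] units dx 0.077 dy -0.044 dz 1.412  rows>=1.4
to [689.0, -65.0, 86.0] units dx 0.000 dy -0.000 dz 0.900  rows>=0.9validation failed for argument at $[0]...
```

```bash
python3 -m jog '[{"dx":0,"dy":0,"dz":0,"wx":0,"wy":0,"wz":1},{"dx":0,"dy":0,"dz":0,"wx":0,"wy":0,"wz":1},{"dx":0,"dy":0,"dz":0,"wx":0,"wy":0,"wz":1},{"dx":0,"dy":0,"dz":0,"wx":0,"wy":0,"wz":1},{"dx":0.055,"dy":-0.07,"dz":0,"wx":0,"wy":0,"wz":0.34},{"dx":0,"dy":0,"dz":0.8,"wx":0,"wy":0,"wz":0},{"dx":0,"dy":0,"dz":0.8,"wx":0,"wy":0,"wz":0},{"dx":0,"dy":0,"dz":0.5,"wx":0,"wy":0,"wz":0},{"dx":0,"dy":0,"dz":0.22,"wx":0,"wy":0,"wz":0},{"dx":0,"dy":0,"dz":0,"wx":0,"wy":0,"wz":0}]' 40 10; python3 go.py 689 -65 86; python3 -m jog '[{"dx":0,"dy":0,"dz":0,"wx":0,"wy":0,"wz":0},{"dx":0,"dy":0,"dz":0,"wx":0,"wy":0,"wz":0},{"dx":0,"dy":0,"dz":0,"wx":0,"wy":0,"wz":0},{"dx":0,"dy":0,"dz":0,"wx":0,"wy":0,"wz":0},{"dx":0,"dy":0,"dz":0,"wx":0,"wy":0,"wz":0},{"dx":0,"dy":0,"dz":0,"wx":0,"wy":0,"wz":0}]' 0 10 >/dev/null; python3 go.py
```

```text
time_s: 5.28
tcp_pos: [0.6892, -0.0648, 0.1633]
ee_rot: [0.0, 0.845, -0.534, -0.0]
ft_force: [0.4, -0.5, 0.5]
finger_gap: 0.0401
grasp_force: 0.0
t 5.28 grasp xy mm [689.2 -64.8] z 85.3 psi -64.6 gap 40.1 F [ 0.4 -0.5  0.5] M [ 0.04 -0.03  0.02] grip 0.0
to [689.0, -65.0, 86.0] units dx 0.002 dy 0.004 dz -0.012  rows>=0.0
t 6.03 grasp xy mm [688.7 -65.2] z 86.3 psi -64.6 gap 14.2 F [-5.5 -2.   7.3] M [-0.24  1.33 -0.16] grip 10.0
```

```bash
python3 -m jog '[{"dx":0,"dy":0,"dz":0,"wx":0,"wy":0,"wz":0},{"dx":0,"dy":0,"dz":0,"wx":0,"wy":0,"wz":-1},{"dx":0,"dy":0,"dz":0,"wx":0,"wy":0,"wz":-1},{"dx":0,"dy":0,"dz":0,"wx":0,"wy":0,"wz":-1},{"dx":0,"dy":0,"dz":0,"wx":0,"wy":0,"wz":-1},{"dx":0,"dy":0,"dz":0,"wx":0,"wy":0,"wz":-1},{"dx":0,"dy":0,"dz":0,"wx":0,"wy":0,"wz":-1},{"dx":0,"dy":0,"dz":0,"wx":0,"wy":0,"wz":-1},{"dx":0,"dy":0,"dz":0,"wx":0,"wy":0,"wz":-1},{"dx":0,"dy":0,"dz":0,"wx":0,"wy":0,"wz":-1},{"dx":0,"dy":0,"dz":0,"wx":0,"wy":0,"wz":-1}]' 0 45 >/dev/null; python3 go.py; python3 -m jog '[{"dx":0,"dy":0,"dz":0,"wx":0,"wy":0,"wz":-0.5},{"dx":0,"dy":0,"dz":0,"wx":0,"wy":0,"wz":-0.5},{"dx":0,"dy":0,"dz":0,"wx":0,"wy":0,"wz":-0.4},{"dx":0,"dy":0,"dz":0,"wx":0,"wy":0,"wz":-0.4},{"dx":0,"dy":0,"dz":0,"wx":0,"wy":0,"wz":0}]' >/dev/null; python3 go.py
```

```text
t 7.4 grasp xy mm [689.4 -64.4] z 86.4 psi -14.4 gap 13.4 F [-1.4  3.1  3.9] M [ 0.55  0.17 -0.09] grip 45.0
t 8.03 grasp xy mm [689.4 -64.3] z 86.4 psi -5.6 gap 13.6 F [-0.   4.3  6.8] M [ 0.91  0.21 -0.87] grip 46.1
```

```bash
python3 -m jog '[{"dx":0,"dy":0,"dz":0,"wx":0,"wy":0,"wz":-0.3},{"dx":0,"dy":0,"dz":0,"wx":0,"wy":0,"wz":0}]' >/dev/null; python3 go.py; python3 -m jog '[{"dx":0,"dy":0,"dz":0,"wx":0,"wy":0,"wz":0},{"dx":0,"dy":0,"dz":0,"wx":0,"wy":0,"wz":0},{"dx":0,"dy":0,"dz":0,"wx":0,"wy":0,"wz":0},{"dx":0,"dy":0,"dz":-0.5,"wx":0,"wy":0,"wz":0},{"dx":0,"dy":0,"dz":-0.8,"wx":0,"wy":0,"wz":0},{"dx":0,"dy":0,"dz":-0.8,"wx":0,"wy":0,"wz":0}]' 45 45 >/dev/null; python3 go.py 546.8 -256 200 546.8 -256 111; python3 - <<'E'
from h import *
for c,r in(("top",(145,205,275,335)),("side",(140,210,235,305))):
    cv2.imwrite(f"pics/iso_{c}.png",cv2.resize(read_camera(c)[r[0]:r[1],r[2]:r[3]],(400,400),interpolation=cv2.INTER_CUBIC))
cv2.imwrite("pics/iso.png",np.hstack([cv2.imread(f"pics/iso_{c}.png") for c in("top","side")]))
E
```

```text
t 8.28 grasp xy mm [689.5 -64.2] z 86.3 psi -4.1 gap 14.2 F [-0.6  4.2  5.7] M [ 0.91  0.24 -1.01] grip 47.4
t 9.03 grasp xy mm [688.8 -64.8] z 212.6 psi -4.1 gap 45.0 F [-0.1  0.4 -0.4] M [ 0.04  0.02 -0.04] grip 0.0
to [546.8, -256.0, 200.0] units dx -2.133 dy 3.347 dz 0.210  rows>=4.0
to [546.8, -256.0, 111.0] units dx 0.000 dy -0.000 dz 1.483  rows>=1.5
```

View pics/iso.png

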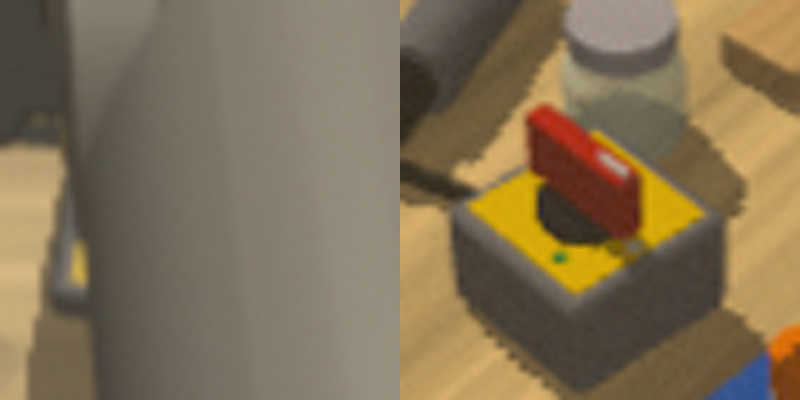

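```bash
python3 -m jog '[{"dx":-0.533,"dy":0.837,"dz":0.05,"wx":0,"wy":0,"wz":0},{"dx":-0.533,"dy":0.837,"dz":0.05,"wx":0,"wy":0,"wz":0},{"dx":-0.533,"dy":0.837,"dz":0.05,"wx":0,"wy":0,"wz":0},{"dx":-0.533,"dy":0.837,"dz":0.05,"wx":0,"wy":0,"wz":0},{"dx":0,"dy":0,"dz":0,"wx":0,"wy":0,"wz":0}]' 50 10 >/dev/null; python3 go.py 546.8 -256 111; python3 - <<'E'
from h import *
for c,r in(("top",(190,300,330,440)),("side",(80,200,310,430))):
    cv2.imwrite(f"pics/_{c}.png",cv2.resize(read_camera(c)[r[0]:r[1],r[2]:r[3]],(400,400),interpolation=cv2.INTER_CUBIC))
cv2.imwrite("pics/hov.png",np.hstack([cv2.imread(f"pics/_{c}.png") for c in("top","side")]))
E
```

```text
t 9.75 grasp xy mm [ 543.9 -260.5] z 199.1 psi -4.5 gap 49.8 F [-0.5  0.9  0.2] M [ 0.09 -0.01  0.03] grip 0.0
to [546.8, -256.0, 111.0] units dx 0.043 dy -0.079 dz 1.469  rows>=1.5
```

View pics/hov.png

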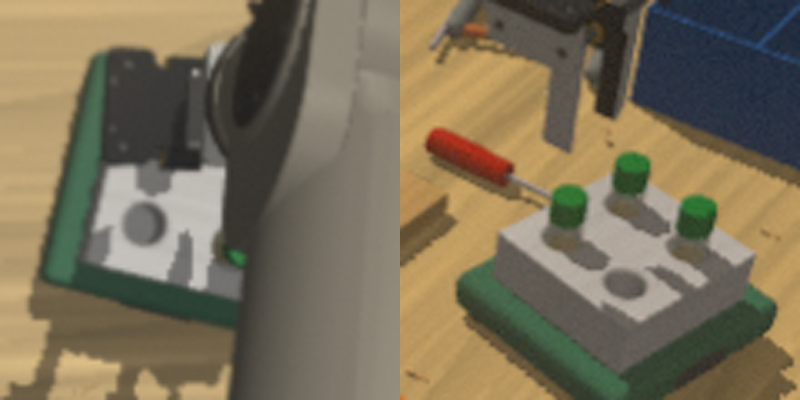

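```bash
python3 -m jog '[{"dx":0.043,"dy":-0.079,"dz":0.3,"wx":0,"wy":0,"wz":0},{"dx":0,"dy":0,"dz":0.5,"wx":0,"wy":0,"wz":0},{"dx":0,"dy":0,"dz":0.45,"wx":0,"wy":0,"wz":0},{"dx":0,"dy":0,"dz":0.22,"wx":0,"wy":0,"wz":0},{"dx":0,"dy":0,"dz":0,"wx":0,"wy":0,"wz":0}]' 50 8 >/dev/null; python3 go.py; python3 -m jog '[{"dx":0,"dy":0,"dz":0,"wx":0,"wy":0,"wz":0},{"dx":0,"dy":0,"dz":0,"wx":0,"wy":0,"wz":0},{"dx":0,"dy":0,"dz":0,"wx":0,"wy":0,"wz":0},{"dx":0,"dy":0,"dz":0,"wx":0,"wy":0,"wz":0}]' 20 8 >/dev/null; python3 go.py 546.8 -256 210 509.7 243.7 205 509.7 243.7 90
```

```text
t 10.47 grasp xy mm [ 550.1 -250.4] z 110.1 psi -4.0 gap 49.6 F [-1.  -0.5 -0.1] M [ 0.02  0.06 -0.02] grip 0.0
t 10.97 grasp xy mm [ 550.3 -252.1] z 111.9 psi -4.1 gap 28.0 F [-0.4 -4.2  3.9] M [-1.12  0.04  0.01] grip 8.0
to [546.8, -256.0, 210.0] units dx -0.053 dy 0.069 dz -1.634  rows>=1.6
to [509.7, 243.7, 205.0] units dx -1.216 dy -8.262 dz 0.083  rows>=8.4
to [509.7, 243.7, 90.0] units dx 0.000 dy -0.000 dz 1.917  rows>=1.9
```

```bash
python3 -m jog '[{"dx":0,"dy":0,"dz":0,"wx":0,"wy":0,"wz":0},{"dx":0,"dy":0,"dz":0,"wx":0,"wy":0,"wz":0},{"dx":-0.05,"dy":0.09,"dz":0,"wx":0,"wy":0,"wz":0},{"dx":0,"dy":0,"dz":0,"wx":0,"wy":0,"wz":0},{"dx":0,"dy":0,"dz":0,"wx":0,"wy":0,"wz":0},{"dx":0,"dy":0,"dz":0,"wx":0,"wy":0,"wz":0}]' 50 8 >/dev/null; python3 go.py; python3 -m jog '[{"dx":0,"dy":0,"dz":0,"wx":0,"wy":0,"wz":0},{"dx":0,"dy":0,"dz":0,"wx":0,"wy":0,"wz":0},{"dx":0,"dy":0,"dz":0,"wx":0,"wy":0,"wz":0},{"dx":0,"dy":0,"dz":0,"wx":0,"wy":0,"wz":0}]' 20 12 >/dev/null; python3 go.py 546.8 -256 210 509.7 243.7 205 509.7 243.7 90
```

```text
t 11.72 grasp xy mm [ 546.7 -256.5] z 111.2 psi -4.1 gap 49.8 F [-0.7 -0.1 -0.9] M [ 0.03  0.08 -0.01] grip 0.0
t 12.22 grasp xy mm [ 546.7 -256.6] z 111.3 psi -4.1 gap 26.9 F [-0.1  0.3  0.3] M [ 0.06  0.01 -0.05] grip 12.0
to [546.8, -256.0, 210.0] units dx 0.001 dy -0.009 dz -1.644  rows>=1.6
to [509.7, 243.7, 205.0] units dx -1.212 dy -8.263 dz 0.083  rows>=8.4
to [509.7, 243.7, 90.0] units dx 0.000 dy -0.000 dz 1.917  rows>=1.9
```

```bash
python3 -m jog '[{"dx":0,"dy":0,"dz":-0.3,"wx":0,"wy":0,"wz":0},{"dx":0,"dy":0,"dz":-0.6,"wx":0,"wy":0,"wz":0},{"dx":0,"dy":0,"dz":-0.7,"wx":0,"wy":0,"wz":0},{"dx":-0.121,"dy":-0.826,"dz":0,"wx":0,"wy":0,"wz":0},{"dx":-0.121,"dy":-0.826,"dz":0,"wx":0,"wy":0,"wz":0},{"dx":-0.121,"dy":-0.826,"dz":0,"wx":0,"wy":0,"wz":0},{"dx":-0.121,"dy":-0.826,"dz":0,"wx":0,"wy":0,"wz":0},{"dx":-0.121,"dy":-0.826,"dz":0,"wx":0,"wy":0,"wz":0},{"dx":-0.121,"dy":-0.826,"dz":0,"wx":0,"wy":0,"wz":0},{"dx":-0.121,"dy":-0.826,"dz":0,"wx":0,"wy":0,"wz":0},{"dx":-0.121,"dy":-0.826,"dz":0,"wx":0,"wy":0,"wz":0},{"dx":-0.121,"dy":-0.826,"dz":0,"wx":0,"wy":0,"wz":0}]' 20 12 >/dev/null; python3 -m jog '[{"dx":-0.121,"dy":-0.826,"dz":0,"wx":0,"wy":0,"wz":0},{"dx":0,"dy":0,"dz":0.9,"wx":0,"wy":0,"wz":0},{"dx":0,"dy":0,"dz":0,"wx":0,"wy":0,"wz":0},{"dx":0,"dy":0,"dz":0,"wx":0,"wy":0,"wz":0},{"dx":0,"dy":0,"dz":0,"wx":0,"wy":0,"wz":0}]' >/dev/null; python3 go.py 509.7 243.7 81
```

```text
t 14.35 grasp xy mm [510.6 242.7] z 155.4 psi -4.2 gap 26.6 F [ 0.1 -0.  -0.5] M [ 0.04 -0.   -0.  ] grip 12.0
to [509.7, 243.7, 81.0] units dx -0.016 dy -0.016 dz 1.240  rows>=1.2
```

```bash
python3 -m jog '[{"dx":-0.016,"dy":-0.016,"dz":0.4,"wx":0,"wy":0,"wz":0},{"dx":0,"dy":0,"dz":0.13,"wx":0,"wy":0,"wz":0},{"dx":0,"dy":0,"dz":0.13,"wx":0,"wy":0,"wz":0},{"dx":0,"dy":0,"dz":0,"wx":0,"wy":0,"wz":0},{"dx":0,"dy":0,"dz":0,"wx":0,"wy":0,"wz":0}]' >/dev/null; python3 go.py 509.7 243.7 81
```

```text
t 14.97 grasp xy mm [509.  244.1] z 114.2 psi -4.1 gap 26.7 F [ 1.3 -0.7  0. ] M [0.04 0.01 0.01] grip 12.0
to [509.7, 243.7, 81.0] units dx 0.012 dy 0.005 dz 0.554  rows>=0.6
```

```bash
python3 -m jog '[{"dx":0.01,"dy":0,"dz":0.15,"wx":0,"wy":0,"wz":0},{"dx":0,"dy":0,"dz":0.15,"wx":0,"wy":0,"wz":0},{"dx":0,"dy":0,"dz":0.15,"wx":0,"wy":0,"wz":0},{"dx":0,"dy":0,"dz":0.08,"wx":0,"wy":0,"wz":0},{"dx":0,"dy":0,"dz":0,"wx":0,"wy":0,"wz":0},{"dx":0,"dy":0,"dz":0,"wx":0,"wy":0,"wz":0}]' >/dev/null; python3 go.py 509.7 243.7 81
```

```text
t 15.72 grasp xy mm [509.4 243.9] z 81.9 psi -4.1 gap 26.6 F [-0.1  0.4  0. ] M [ 0.07  0.02 -0.01] grip 12.0
to [509.7, 243.7, 81.0] units dx 0.006 dy 0.004 dz 0.015  rows>=0.0
```

```bash
python3 -m jog '[{"dx":0,"dy":0,"dz":0.015,"wx":0,"wy":0,"wz":0},{"dx":0,"dy":0,"dz":0,"wx":0,"wy":0,"wz":0},{"dx":0,"dy":0,"dz":0,"wx":0,"wy":0,"wz":0},{"dx":0,"dy":0,"dz":-0.4,"wx":0,"wy":0,"wz":0},{"dx":0,"dy":0,"dz":-0.8,"wx":0,"wy":0,"wz":0},{"dx":0,"dy":0,"dz":-0.8,"wx":0,"wy":0,"wz":0},{"dx":0.0924,"dy":0.85,"dz":0,"wx":0,"wy":0,"wz":0},{"dx":0.0924,"dy":0.85,"dz":0,"wx":0,"wy":0,"wz":0},{"dx":0.0924,"dy":0.85,"dz":0,"wx":0,"wy":0,"wz":0},{"dx":0.0924,"dy":0.85,"dz":0,"wx":0,"wy":0,"wz":0},{"dx":0.0924,"dy":0.85,"dz":0,"wx":0,"wy":0,"wz":0},{"dx":0.0924,"dy":0.85,"dz":0,"wx":0,"wy":0,"wz":0}]' 50 12 >/dev/null; python3 -m jog '[{"dx":0.0924,"dy":0.85,"dz":0,"wx":0,"wy":0,"wz":0},{"dx":0.0924,"dy":0.85,"dz":0,"wx":0,"wy":0,"wz":0},{"dx":0.0924,"dy":0.85,"dz":0,"wx":0,"wy":0,"wz":0},{"dx":0.0924,"dy":0.85,"dz":0,"wx":0,"wy":0,"wz":0},{"dx":0.0924,"dy":0.85,"dz":0,"wx":0,"wy":0,"wz":0},{"dx":0,"dy":0,"dz":0.6,"wx":0,"wy":0,"wz":0},{"dx":0,"dy":0,"dz":0,"wx":0,"wy":0,"wz":0},{"dx":0,"dy":0,"dz":0,"wx":0,"wy":0,"wz":0},{"dx":0,"dy":0,"dz":0,"wx":0,"wy":0,"wz":0}]' >/dev/null; python3 go.py 530.1 -320.1 111
```

```text
t 18.35 grasp xy mm [ 530.8 -319.6] z 166.4 psi -4.0 gap 50.2 F [-0.1 -0.7  0.5] M [ 0.07  0.   -0.01] grip 0.0
to [530.1, -320.1, 111.0] units dx -0.011 dy 0.009 dz 0.924  rows>=0.9
```

```bash
python3 -m jog '[{"dx":-0.01,"dy":0.01,"dz":0.4,"wx":0,"wy":0,"wz":0},{"dx":0,"dy":0,"dz":0.4,"wx":0,"wy":0,"wz":0},{"dx":0,"dy":0,"dz":0.12,"wx":0,"wy":0,"wz":0},{"dx":0,"dy":0,"dz":0,"wx":0,"wy":0,"wz":0},{"dx":0,"dy":0,"dz":0,"wx":0,"wy":0,"wz":0}]' 50 12 >/dev/null;python3 go.py; python3 -m jog '[{"dx":0,"dy":0,"dz":0,"wx":0,"wy":0,"wz":0},{"dx":0,"dy":0,"dz":0,"wx":0,"wy":0,"wz":0},{"dx":0,"dy":0,"dz":0,"wx":0,"wy":0,"wz":0},{"dx":0,"dy":0,"dz":0,"wx":0,"wy":0,"wz":0}]' 20 12 >/dev/null; python3 go.py 530.1 -320.1 210 444.7 232.9 210 444.7 232.9 81
```

```text
t 18.98 grasp xy mm [ 529.9 -320.7] z 110.9 psi -4.1 gap 50.1 F [-0.1 -0.9 -0.6] M [0.02 0.05 0.02] grip 0.0
t 19.48 grasp xy mm [ 529.6 -320.6] z 110.0 psi -4.1 gap 26.9 F [-0.   1.5  3.2] M [0.15 0.15 0.02] grip 12.0
to [530.1, -320.1, 210.0] units dx 0.008 dy -0.009 dz -1.666  rows>=1.7
to [444.7, 232.9, 210.0] units dx -2.079 dy -9.091 dz -0.000  rows>=9.3
to [444.7, 232.9, 81.0] units dx 0.000 dy -0.000 dz 2.150  rows>=2.1
```

```bash
python3 -m jog '[{"dx":0,"dy":0,"dz":-0.3,"wx":0,"wy":0,"wz":0},{"dx":0,"dy":0,"dz":-0.6,"wx":0,"wy":0,"wz":0},{"dx":0,"dy":0,"dz":-0.75,"wx":0,"wy":0,"wz":0},{"dx":-0.189,"dy":-0.826,"dz":0,"wx":0,"wy":0,"wz":0},{"dx":-0.189,"dy":-0.826,"dz":0,"wx":0,"wy":0,"wz":0},{"dx":-0.189,"dy":-0.826,"dz":0,"wx":0,"wy":0,"wz":0},{"dx":-0.189,"dy":-0.826,"dz":0,"wx":0,"wy":0,"wz":0},{"dx":-0.189,"dy":-0.826,"dz":0,"wx":0,"wy":0,"wz":0},{"dx":-0.189,"dy":-0.826,"dz":0,"wx":0,"wy":0,"wz":0},{"dx":-0.189,"dy":-0.826,"dz":0,"wx":0,"wy":0,"wz":0},{"dx":-0.189,"dy":-0.826,"dz":0,"wx":0,"wy":0,"wz":0},{"dx":-0.189,"dy":-0.826,"dz":0,"wx":0,"wy":0,"wz":0}]' 20 12 >/dev/null; python3 -m jog '[{"dx":-0.189,"dy":-0.826,"dz":0,"wx":0,"wy":0,"wz":0},{"dx":-0.189,"dy":-0.826,"dz":0,"wx":0,"wy":0,"wz":0},{"dx":0,"dy":0,"dz":0.9,"wx":0,"wy":0,"wz":0},{"dx":0,"dy":0,"dz":0,"wx":0,"wy":0,"wz":0},{"dx":0,"dy":0,"dz":0,"wx":0,"wy":0,"wz":0},{"dx":0,"dy":0,"dz":0,"wx":0,"wy":0,"wz":0}]' >/dev/null; python3 go.py 444.7 232.9 80
```

```text
t 21.73 grasp xy mm [444.9 231.9] z 156.7 psi -4.2 gap 26.8 F [-0.7  1.2 -0.1] M [-0.03 -0.01 -0.03] grip 12.0
to [444.7, 232.9, 80.0] units dx -0.004 dy -0.016 dz 1.278  rows>=1.3
```

```bash
python3 -m jog '[{"dx":-0.004,"dy":-0.015,"dz":0.4,"wx":0,"wy":0,"wz":0},{"dx":0,"dy":0,"dz":0.15,"wx":0,"wy":0,"wz":0},{"dx":0,"dy":0,"dz":0.15,"wx":0,"wy":0,"wz":0},{"dx":0,"dy":0,"dz":0,"wx":0,"wy":0,"wz":0},{"dx":0,"dy":0,"dz":0,"wx":0,"wy":0,"wz":0}]' >/dev/null; python3 go.py 444.7 232.9 80
```

```text
t 22.35 grasp xy mm [444.  233.1] z 113.3 psi -4.1 gap 26.7 F [0.4 0.1 0.1] M [0.07 0.04 0.07] grip 12.0
to [444.7, 232.9, 80.0] units dx 0.011 dy 0.003 dz 0.554  rows>=0.6
```

```bash
python3 -m jog '[{"dx":0.01,"dy":0,"dz":0.15,"wx":0,"wy":0,"wz":0},{"dx":0,"dy":0,"dz":0.15,"wx":0,"wy":0,"wz":0},{"dx":0,"dy":0,"dz":0.15,"wx":0,"wy":0,"wz":0},{"dx":0,"dy":0,"dz":0.09,"wx":0,"wy":0,"wz":0},{"dx":0,"dy":0,"dz":0,"wx":0,"wy":0,"wz":0},{"dx":0,"dy":0,"dz":0,"wx":0,"wy":0,"wz":0}]' >/dev/null; python3 go.py 444.7 232.9 80;  python3 -m jog '[{"dx":0,"dy":0,"dz":0,"wx":0,"wy":0,"wz":0},{"dx":0,"dy":0,"dz":0,"wx":0,"wy":0,"wz":0},{"dx":0,"dy":0,"dz":-0.55,"wx":0,"wy":0,"wz":0},{"dx":0,"dy":0,"dz":-0.8,"wx":0,"wy":0,"wz":0},{"dx":0,"dy":0,"dz":-0.8,"wx":0,"wy":0,"wz":0},{"dx":0.0904,"dy":0.808,"dz":0,"wx":0,"wy":0,"wz":0},{"dx":0.0904,"dy":0.808,"dz":0,"wx":0,"wy":0,"wz":0},{"dx":0.0904,"dy":0.808,"dz":0,"wx":0,"wy":0,"wz":0},{"dx":0.0904,"dy":0.808,"dz":0,"wx":0,"wy":0,"wz":0},{"dx":0.0904,"dy":0.808,"dz":0,"wx":0,"wy":0,"wz":0},{"dx":0.0904,"dy":0.808,"dz":0,"wx":0,"wy":0,"wz":0}]' 50 12 >/dev/null; python3 -m jog '[{"dx":0.0904,"dy":0.808,"dz":0,"wx":0,"wy":0,"wz":0},{"dx":0.0904,"dy":0.808,"dz":0,"wx":0,"wy":0,"wz":0},{"dx":0.0904,"dy":0.808,"dz":0,"wx":0,"wy":0,"wz":0},{"dx":0.0904,"dy":0.808,"dz":0,"wx":0,"wy":0,"wz":0},{"dx":0.0904,"dy":0.808,"dz":0,"wx":0,"wy":0,"wz":0},{"dx":0,"dy":0,"dz":0.6,"wx":0,"wy":0,"wz":0},{"dx":0,"dy":0,"dz":0,"wx":0,"wy":0,"wz":0},{"dx":0,"dy":0,"dz":0,"wx":0,"wy":0,"wz":0},{"dx":0,"dy":0,"dz":0,"wx":0,"wy":0,"wz":0}]' >/dev/null; python3 go.py 465.9 -303.1 111
```

```text
t 23.1 grasp xy mm [444.4 233. ] z 80.4 psi -4.1 gap 26.4 F [ 1.  -0.3  0.1] M [0.02 0.   0.01] grip 12.0
to [444.7, 232.9, 80.0] units dx 0.005 dy 0.002 dz 0.006  rows>=0.0
t 25.6 grasp xy mm [ 466.4 -302.9] z 174.7 psi -4.0 gap 49.8 F [-0.2 -0.   0.5] M [ 0.06 -0.01 -0.03] grip 0.0
to [465.9, -303.1, 111.0] units dx -0.008 dy 0.004 dz 1.062  rows>=1.1
```

```bash
python3 -m jog '[{"dx":-0.008,"dy":0,"dz":0.45,"wx":0,"wy":0,"wz":0},{"dx":0,"dy":0,"dz":0.45,"wx":0,"wy":0,"wz":0},{"dx":0,"dy":0,"dz":0.15,"wx":0,"wy":0,"wz":0},{"dx":0,"dy":0,"dz":0,"wx":0,"wy":0,"wz":0},{"dx":0,"dy":0,"dz":0,"wx":0,"wy":0,"wz":0}]' 50 12 >/dev/null;python3 go.py; python3 -m jog '[{"dx":0,"dy":0,"dz":0,"wx":0,"wy":0,"wz":0},{"dx":0,"dy":0,"dz":0,"wx":0,"wy":0,"wz":0},{"dx":0,"dy":0,"dz":0,"wx":0,"wy":0,"wz":0},{"dx":0,"dy":0,"dz":0,"wx":0,"wy":0,"wz":0}]' 20 12 >/dev/null; python3 go.py 465.9 -303.1 210 498.8 308.8 210 498.8 308.8 81
```

```text
t 26.23 grasp xy mm [ 465.9 -303.4] z 111.5 psi -4.1 gap 50.6 F [-0.2  0.   0.4] M [ 0.03  0.03 -0.  ] grip 0.0
t 26.73 grasp xy mm [ 465.5 -303.2] z 110.6 psi -4.1 gap 26.6 F [ 1.1 -0.1  3. ] M [0.04 0.08 0.  ] grip 12.0
to [465.9, -303.1, 210.0] units dx 0.007 dy -0.003 dz -1.657  rows>=1.7
to [498.8, 308.8, 210.0] units dx -0.182 dy -10.211 dz -0.000  rows>=10.2
to [498.8, 308.8, 81.0] units dx 0.000 dy -0.000 dz 2.150  rows>=2.1
```

```bash
python3 -m jog '[{"dx":0,"dy":0,"dz":-0.3,"wx":0,"wy":0,"wz":0},{"dx":0,"dy":0,"dz":-0.6,"wx":0,"wy":0,"wz":0},{"dx":0,"dy":0,"dz":-0.75,"wx":0,"wy":0,"wz":0},{"dx":-0.015,"dy":-0.851,"dz":0,"wx":0,"wy":0,"wz":0},{"dx":-0.015,"dy":-0.851,"dz":0,"wx":0,"wy":0,"wz":0},{"dx":-0.015,"dy":-0.851,"dz":0,"wx":0,"wy":0,"wz":0},{"dx":-0.015,"dy":-0.851,"dz":0,"wx":0,"wy":0,"wz":0},{"dx":-0.015,"dy":-0.851,"dz":0,"wx":0,"wy":0,"wz":0},{"dx":-0.015,"dy":-0.851,"dz":0,"wx":0,"wy":0,"wz":0},{"dx":-0.015,"dy":-0.851,"dz":0,"wx":0,"wy":0,"wz":0},{"dx":-0.015,"dy":-0.851,"dz":0,"wx":0,"wy":0,"wz":0},{"dx":-0.015,"dy":-0.851,"dz":0,"wx":0,"wy":0,"wz":0}]' 20 12 >/dev/null; python3 -m jog '[{"dx":-0.015,"dy":-0.851,"dz":0,"wx":0,"wy":0,"wz":0},{"dx":-0.015,"dy":-0.851,"dz":0,"wx":0,"wy":0,"wz":0},{"dx":-0.015,"dy":-0.851,"dz":0,"wx":0,"wy":0,"wz":0},{"dx":0,"dy":0,"dz":0.9,"wx":0,"wy":0,"wz":0},{"dx":0,"dy":0,"dz":0,"wx":0,"wy":0,"wz":0},{"dx":0,"dy":0,"dz":0,"wx":0,"wy":0,"wz":0},{"dx":0,"dy":0,"dz":0,"wx":0,"wy":0,"wz":0}]' >/dev/null; python3 go.py 498.8 308.8 80.5
```

```text
t 29.1 grasp xy mm [499.2 308.6] z 157.6 psi -4.2 gap 27.1 F [-0.4 -0.7 -0.5] M [ 0.02  0.04 -0.02] grip 12.0
to [498.8, 308.8, 80.5] units dx -0.007 dy -0.003 dz 1.285  rows>=1.3
```

```bash
python3 -m jog '[{"dx":-0.007,"dy":-0.003,"dz":0.4,"wx":0,"wy":0,"wz":0},{"dx":0,"dy":0,"dz":0.15,"wx":0,"wy":0,"wz":0},{"dx":0,"dy":0,"dz":0.15,"wx":0,"wy":0,"wz":0},{"dx":0,"dy":0,"dz":0,"wx":0,"wy":0,"wz":0},{"dx":0,"dy":0,"dz":0,"wx":0,"wy":0,"wz":0}]' >/dev/null; python3 go.py 498.8 308.8 80.5
```

```text
t 29.73 grasp xy mm [498.1 309.1] z 113.9 psi -4.1 gap 26.5 F [ 0.2 -0.  -1.2] M [ 0.03 -0.02  0.03] grip 12.0
to [498.8, 308.8, 80.5] units dx 0.011 dy 0.005 dz 0.557  rows>=0.6
```

```bash
python3 -m jog '[{"dx":0.01,"dy":0,"dz":0.15,"wx":0,"wy":0,"wz":0},{"dx":0,"dy":0,"dz":0.15,"wx":0,"wy":0,"wz":0},{"dx":0,"dy":0,"dz":0.15,"wx":0,"wy":0,"wz":0},{"dx":0,"dy":0,"dz":0.1,"wx":0,"wy":0,"wz":0},{"dx":0,"dy":0,"dz":0,"wx":0,"wy":0,"wz":0},{"dx":0,"dy":0,"dz":0,"wx":0,"wy":0,"wz":0}]' >/dev/null; python3 go.py 498.8 308.8 80.5;  python3 -m jog '[{"dx":0,"dy":0,"dz":0,"wx":0,"wy":0,"wz":0},{"dx":0,"dy":0,"dz":0,"wx":0,"wy":0,"wz":0},{"dx":0,"dy":0,"dz":-0.55,"wx":0,"wy":0,"wz":0},{"dx":0,"dy":0,"dz":-0.8,"wx":0,"wy":0,"wz":0},{"dx":0,"dy":0,"dz":-0.8,"wx":0,"wy":0,"wz":0},{"dx":0,"dy":0,"dz":-0.8,"wx":0,"wy":0,"wz":0}]' 50 12 >/dev/null; python3 go.py; python3 - <<'E'
from h import *
a=read_camera("top");b=read_camera("side")
cv2.imwrite("pics/now.png",np.hstack([cv2.resize(a[130:330,110:430],(440,275)),cv2.resize(b[90:420,150:450],(360,396))[:275]]) )
cv2.imwrite("pics/now.png",np.hstack([cv2.resize(a[130:330,110:430],(440,275)),cv2.resize(b[90:420,150:450],(250,275))]))
E
```

```text
t 30.48 grasp xy mm [498.5 308.9] z 80.3 psi -4.1 gap 26.7 F [ 0.8 -0.7 -0.8] M [0.04 0.01 0.03] grip 12.0
to [498.8, 308.8, 80.5] units dx 0.005 dy 0.002 dz -0.004  rows>=0.0
t 31.23 grasp xy mm [498.4 308.8] z 259.2 psi -4.1 gap 49.8 F [ 0.4  0.7 -0.7] M [ 0.03  0.01 -0.02] grip 0.0
```

View pics/now.png

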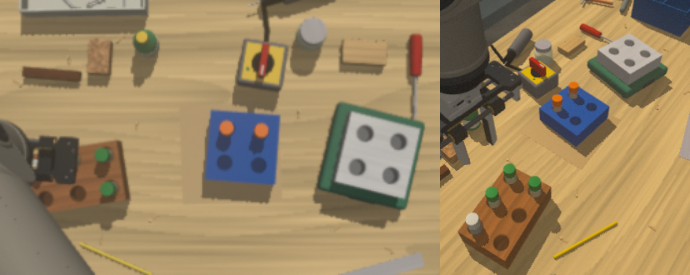

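```bash
cat > m3.py <<'E'
from h import *
ms={};caps={}
for c in("top","side"):
    im=read_camera(c); ms[c]=masks_of(c,"carrier")[0]["pixels"]; a=cv2.cvtColor(im,cv2.COLOR_BGR2HSV)
    k=cv2.dilate(ms[c].astype(np.uint8),np.ones((25,25)))>0
    m=(a[...,0]>=3)&(a[...,0]<=16)&(a[...,1]>=150)&(a[...,2]>=110)&k
    n,l,s,ce=cv2.connectedComponentsWithStats(m.astype(np.uint8)); caps[c]=[(l==i) for i in range(1,n) if s[i,4]>25]
    print(c,ms[c].sum(),[ce[i].round() for i in range(1,n) if s[i,4]>25])
big={c:cv2.dilate(sum(x.astype(np.uint8) for x in caps[c]),np.ones((7,7)))>0 for c in caps}
mm=cv2.moments(ms["top"].astype(np.uint8)); p0=[*unproj("top",(mm["m10"]/mm["m00"],mm["m01"]/mm["m00"]),.04)[:2],0]
for cs in(("side",),("top",),("top","side")):
    p,f=fit([box(.136,.136,0,.05)],{c:ms[c] for c in cs},p0,{c:big[c] for c in cs}); print(cs,np.round(p*[1e3,1e3,57.3],1),round(f,3))
for m in caps["top"]:
    q=np.argwhere(m).mean(0)[::-1]; g=unproj("top",q,.085); u=proj("side",[[g[0],g[1],.079]])[0]
    ms_=min(caps["side"],key=lambda k:np.linalg.norm(np.argwhere(k).mean(0)[::-1]-u))
    r=[fit([cyl(.0135,.068,.09)],d,[g[0],g[1],0],yaw=False) for d in({"side":ms_},{"top":m},{"top":m,"side":ms_})]
    print("cap s/t/both",*[(x[0][:2]*1e3).round(1) for x in r])
print("holes",(place(np.array([[a*.033,b*.033,0] for a in(1,-1) for b in(1,-1)]),p)[:,:2]*1e3).round(1).tolist())
E
python3 m3.py; python3 go.py
```

```text
top 2445 [array([274., 223.]), array([299., 225.])]
side 3386 [array([310., 194.]), array([290., 210.])]
('side',) [526.6 -26.2  -5. ] 0.045
('top',) [524.  -22.8  -5. ] 0.042
('top', 'side') [524.7 -23.8  -4.9] 0.055
cap s/t/both [563.1   5.2] [557.5   8.4] [559.8   7.8]
cap s/t/both [557.2 -61.9] [551.8 -56.9] [554.  -58.4]
holes [[560.4, 6.3], [554.8, -59.5], [494.6, 11.9], [489.0, -53.9]]
t 31.52 grasp xy mm [498.2 308.6] z 256.4 psi -4.1 gap 50.0 F [-0.3  0.1  0.5] M [ 0.07 -0.03  0.01] grip 0.0
```

```bash
python3 -m jog '[{"dx":0.232,"dy":0.824,"dz":0,"wx":0,"wy":0,"wz":0},{"dx":0.232,"dy":0.824,"dz":0,"wx":0,"wy":0,"wz":0},{"dx":0.232,"dy":0.824,"dz":0,"wx":0,"wy":0,"wz":0},{"dx":0.232,"dy":0.824,"dz":0,"wx":0,"wy":0,"wz":0},{"dx":0.232,"dy":0.824,"dz":0,"wx":0,"wy":0,"wz":0},{"dx":0.232,"dy":0.824,"dz":0,"wx":0,"wy":0,"wz":0},{"dx":0,"dy":0,"dz":0.8,"wx":0,"wy":0,"wz":0},{"dx":0,"dy":0,"dz":0.8,"wx":0,"wy":0,"wz":0},{"dx":0,"dy":0,"dz":0.5,"wx":0,"wy":0,"wz":0},{"dx":0,"dy":0,"dz":0,"wx":0,"wy":0,"wz":0},{"dx":0,"dy":0,"dz":0,"wx":0,"wy":0,"wz":0},{"dx":0,"dy":0,"dz":0,"wx":0,"wy":0,"wz":0}]' 50 12 >/dev/null; python3 go.py 560.2 6.8 76
```

```text
t 33.02 grasp xy mm [561.2   7.2] z 132.7 psi -4.1 gap 49.9 F [0.7 0.3 1.4] M [ 0.02  0.05 -0.01] grip 0.0
to [560.2, 6.8, 76.0] units dx -0.017 dy 0.007 dz 0.944  rows>=0.9
```

```bash
python3 -m jog '[{"dx":-0.017,"dy":0.007,"dz":0.45,"wx":0,"wy":0,"wz":0},{"dx":0,"dy":0,"dz":0.35,"wx":0,"wy":0,"wz":0},{"dx":0,"dy":0,"dz":0.14,"wx":0,"wy":0,"wz":0},{"dx":0,"dy":0,"dz":0,"wx":0,"wy":0,"wz":0},{"dx":0,"dy":0,"dz":0,"wx":0,"wy":0,"wz":0}]' 50 12 >/dev/null;python3 go.py; python3 -m jog '[{"dx":0,"dy":0,"dz":0,"wx":0,"wy":0,"wz":0},{"dx":0,"dy":0,"dz":0,"wx":0,"wy":0,"wz":0},{"dx":0,"dy":0,"dz":0,"wx":0,"wy":0,"wz":0},{"dx":0,"dy":0,"dz":0,"wx":0,"wy":0,"wz":0}]' 20 12 >/dev/null; python3 go.py 560.2 6.8 210 546.8 -256.2 210 546.8 -256.2 111
```

```text
t 33.65 grasp xy mm [560.1   6.8] z 76.0 psi -4.1 gap 50.1 F [-0.2 -0.2  0.6] M [ 0.03 -0.    0.01] grip 0.0
t 34.15 grasp xy mm [559.7   6.7] z 75.2 psi -4.1 gap 26.5 F [-0.5 -1.4  4. ] M [-0.01  0.15  0.04] grip 12.0
to [560.2, 6.8, 210.0] units dx 0.008 dy -0.002 dz -2.247  rows>=2.2
to [546.8, -256.2, 210.0] units dx 0.091 dy 4.388 dz -0.000  rows>=4.4
to [546.8, -256.2, 111.0] units dx 0.000 dy -0.000 dz 1.650  rows>=1.6
```

```bash
python3 -m jog '[{"dx":0,"dy":0,"dz":-0.15,"wx":0,"wy":0,"wz":0},{"dx":0,"dy":0,"dz":-0.25,"wx":0,"wy":0,"wz":0},{"dx":0,"dy":0,"dz":-0.35,"wx":0,"wy":0,"wz":0},{"dx":0,"dy":0,"dz":-0.75,"wx":0,"wy":0,"wz":0},{"dx":0,"dy":0,"dz":-0.75,"wx":0,"wy":0,"wz":0},{"dx":0.016,"dy":0.731,"dz":0,"wx":0,"wy":0,"wz":0},{"dx":0.016,"dy":0.731,"dz":0,"wx":0,"wy":0,"wz":0},{"dx":0.016,"dy":0.731,"dz":0,"wx":0,"wy":0,"wz":0},{"dx":0.016,"dy":0.731,"dz":0,"wx":0,"wy":0,"wz":0},{"dx":0.016,"dy":0.731,"dz":0,"wx":0,"wy":0,"wz":0},{"dx":0.016,"dy":0.731,"dz":0,"wx":0,"wy":0,"wz":0}]' 20 12 >/dev/null; python3 -m jog '[{"dx":0,"dy":0,"dz":0.4,"wx":0,"wy":0,"wz":0},{"dx":0,"dy":0,"dz":0,"wx":0,"wy":0,"wz":0},{"dx":0,"dy":0,"dz":0,"wx":0,"wy":0,"wz":0},{"dx":0,"dy":0,"dz":0,"wx":0,"wy":0,"wz":0}]' >/dev/null; python3 go.py 546.8 -256.2 110.5
```

```text
t 36.02 grasp xy mm [ 547.  -255.7] z 187.1 psi -4.0 gap 26.7 F [-0.2 -0.3  0. ] M [0.   0.   0.02] grip 12.0
to [546.8, -256.2, 110.5] units dx -0.003 dy 0.008 dz 1.277  rows>=1.3
```

```bash
python3 -m jog '[{"dx":-0.003,"dy":0.008,"dz":0.42,"wx":0,"wy":0,"wz":0},{"dx":0,"dy":0,"dz":0.15,"wx":0,"wy":0,"wz":0},{"dx":0,"dy":0,"dz":0.15,"wx":0,"wy":0,"wz":0},{"dx":0,"dy":0,"dz":0,"wx":0,"wy":0,"wz":0},{"dx":0,"dy":0,"dz":0,"wx":0,"wy":0,"wz":0}]' >/dev/null; python3 go.py 546.8 -256.2 110.3
```

```text
t 36.65 grasp xy mm [ 546.6 -256.7] z 143.3 psi -4.1 gap 26.6 F [-0.3  0.7  0.6] M [0.05 0.02 0.02] grip 12.0
to [546.8, -256.2, 110.3] units dx 0.003 dy -0.009 dz 0.551  rows>=0.6
```

```bash
python3 -m jog '[{"dx":0.003,"dy":-0.005,"dz":0.15,"wx":0,"wy":0,"wz":0},{"dx":0,"dy":0,"dz":0.15,"wx":0,"wy":0,"wz":0},{"dx":0,"dy":0,"dz":0.15,"wx":0,"wy":0,"wz":0},{"dx":0,"dy":0,"dz":0.1,"wx":0,"wy":0,"wz":0},{"dx":0,"dy":0,"dz":0,"wx":0,"wy":0,"wz":0},{"dx":0,"dy":0,"dz":0,"wx":0,"wy":0,"wz":0}]' >/dev/null; python3 go.py 546.8 -256.2 110.3;  python3 -m jog '[{"dx":0,"dy":0,"dz":0,"wx":0,"wy":0,"wz":0},{"dx":0,"dy":0,"dz":0,"wx":0,"wy":0,"wz":0},{"dx":0,"dy":0,"dz":-0.4,"wx":0,"wy":0,"wz":0},{"dx":0,"dy":0,"dz":-0.6,"wx":0,"wy":0,"wz":0},{"dx":0,"dy":0,"dz":-0.65,"wx":0,"wy":0,"wz":0},{"dx":-0.027,"dy":-0.82,"dz":0,"wx":0,"wy":0,"wz":0},{"dx":-0.027,"dy":-0.82,"dz":0,"wx":0,"wy":0,"wz":0},{"dx":-0.027,"dy":-0.82,"dz":0,"wx":0,"wy":0,"wz":0},{"dx":-0.027,"dy":-0.82,"dz":0,"wx":0,"wy":0,"wz":0},{"dx":0,"dy":0,"dz":0.6,"wx":0,"wy":0,"wz":0},{"dx":0,"dy":0,"dz":0.6,"wx":0,"wy":0,"wz":0}]' 50 12 >/dev/null; python3 -m jog '[{"dx":0,"dy":0,"dz":0,"wx":0,"wy":0,"wz":0},{"dx":0,"dy":0,"dz":0,"wx":0,"wy":0,"wz":0},{"dx":0,"dy":0,"dz":0,"wx":0,"wy":0,"wz":0}]' >/dev/null; python3 go.py 554.5 -59.4 75.5
python3 - <<'E'
from h import *
im=read_camera("side"); a=cv2.cvtColor(im,cv2.COLOR_BGR2HSV); m=(a[...,0]>=3)&(a[...,0]<=16)&(a[...,1]>=150)&(a[...,2]>=110); m[:,:250]=0;m[:,430:]=0
n,l,s,ce=cv2.connectedComponentsWithStats(m.astype(np.uint8)); print([(ce[i].round(1),s[i,4]) for i in range(1,n) if s[i,4]>25])
cv2.imwrite("pics/sd.png",cv2.resize(im[90:250,230:430],None,fx=3,fy=3,interpolation=cv2.INTER_CUBIC))
E
```

```text
t 37.4 grasp xy mm [ 546.5 -256.4] z 109.6 psi -4.1 gap 26.4 F [0.7 0.1 0.5] M [-0.02  0.02  0.02] grip 12.0
to [546.8, -256.2, 110.3] units dx 0.005 dy -0.003 dz -0.011  rows>=0.0
t 39.15 grasp xy mm [554.8 -59.7] z 138.3 psi -4.1 gap 50.0 F [ 0.3 -0.2  0.1] M [ 0.01 -0.01 -0.04] grip 0.0
to [554.5, -59.4, 75.5] units dx -0.006 dy -0.005 dz 1.047  rows>=1.0
[(array([349.3,  92. ]), np.int32(33)), (array([360.4, 141. ]), np.int32(121)), (array([265.2, 164.7]), np.int32(100)), (array([309.9, 194.4]), np.int32(142)), (array([255.7, 332.6]), np.int32(610)), (array([276.1, 315.2]), np.int32(97))]
```

View pics/sd.png

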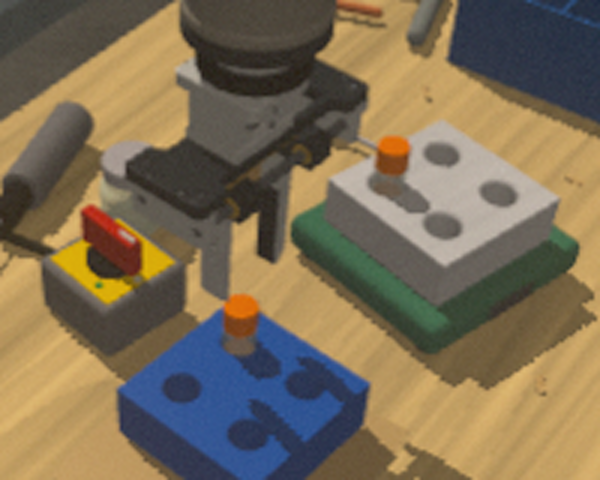

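```bash
python3 -m jog '[{"dx":-0.006,"dy":-0.005,"dz":0.45,"wx":0,"wy":0,"wz":0},{"dx":0,"dy":0,"dz":0.45,"wx":0,"wy":0,"wz":0},{"dx":0,"dy":0,"dz":0.14,"wx":0,"wy":0,"wz":0},{"dx":0,"dy":0,"dz":0,"wx":0,"wy":0,"wz":0},{"dx":0,"dy":0,"dz":0,"wx":0,"wy":0,"wz":0}]' 50 12 >/dev/null;python3 go.py; python3 -m jog '[{"dx":0,"dy":0,"dz":0,"wx":0,"wy":0,"wz":0},{"dx":0,"dy":0,"dz":0,"wx":0,"wy":0,"wz":0},{"dx":0,"dy":0,"dz":0,"wx":0,"wy":0,"wz":0},{"dx":0,"dy":0,"dz":0,"wx":0,"wy":0,"wz":0}]' 20 12 >/dev/null; python3 go.py 554.5 -59.4 210 465.7 -303.2 210 465.7 -303.2 110
```

```text
t 39.83 grasp xy mm [554.4 -59.3] z 75.5 psi -4.1 gap 50.0 F [-0.3  0.5 -0.2] M [ 0.05  0.03 -0.02] grip 0.0
t 40.33 grasp xy mm [553.9 -59.3] z 74.7 psi -4.1 gap 26.9 F [-0.5  0.2  3.7] M [ 0.01  0.21 -0.03] grip 12.0
to [554.5, -59.4, 210.0] units dx 0.009 dy 0.001 dz -2.255  rows>=2.3
to [465.7, -303.2, 210.0] units dx -1.186 dy 4.159 dz -0.000  rows>=4.3
to [465.7, -303.2, 110.0] units dx 0.000 dy -0.000 dz 1.667  rows>=1.7
```

```bash
python3 -m jog '[{"dx":0,"dy":0,"dz":-0.15,"wx":0,"wy":0,"wz":0},{"dx":0,"dy":0,"dz":-0.25,"wx":0,"wy":0,"wz":0},{"dx":0,"dy":0,"dz":-0.35,"wx":0,"wy":0,"wz":0},{"dx":0,"dy":0,"dz":-0.75,"wx":0,"wy":0,"wz":0},{"dx":0,"dy":0,"dz":-0.75,"wx":0,"wy":0,"wz":0},{"dx":-0.196,"dy":0.693,"dz":0,"wx":0,"wy":0,"wz":0},{"dx":-0.196,"dy":0.693,"dz":0,"wx":0,"wy":0,"wz":0},{"dx":-0.196,"dy":0.693,"dz":0,"wx":0,"wy":0,"wz":0},{"dx":-0.196,"dy":0.693,"dz":0,"wx":0,"wy":0,"wz":0},{"dx":-0.196,"dy":0.693,"dz":0,"wx":0,"wy":0,"wz":0},{"dx":-0.196,"dy":0.693,"dz":0,"wx":0,"wy":0,"wz":0}]' 20 12 >/dev/null; python3 -m jog '[{"dx":0,"dy":0,"dz":0.4,"wx":0,"wy":0,"wz":0},{"dx":0,"dy":0,"dz":0,"wx":0,"wy":0,"wz":0},{"dx":0,"dy":0,"dz":0,"wx":0,"wy":0,"wz":0},{"dx":0,"dy":0,"dz":0,"wx":0,"wy":0,"wz":0}]' >/dev/null; python3 go.py 465.7 -303.2 109.7
```

```text
t 42.2 grasp xy mm [ 466.2 -302.7] z 186.4 psi -4.0 gap 26.6 F [ 0.5  0.2 -0.7] M [ 0.01  0.03 -0.  ] grip 12.0
to [465.7, -303.2, 109.7] units dx -0.007 dy 0.009 dz 1.279  rows>=1.3
```

```bash
python3 -m jog '[{"dx":-0.004,"dy":0.005,"dz":0.42,"wx":0,"wy":0,"wz":0},{"dx":0,"dy":0,"dz":0.15,"wx":0,"wy":0,"wz":0},{"dx":0,"dy":0,"dz":0.15,"wx":0,"wy":0,"wz":0},{"dx":0,"dy":0,"dz":0,"wx":0,"wy":0,"wz":0},{"dx":0,"dy":0,"dz":0,"wx":0,"wy":0,"wz":0}]' >/dev/null; python3 go.py 465.7 -303.2 109.7
```

```text
t 42.83 grasp xy mm [ 465.6 -303.4] z 142.7 psi -4.1 gap 26.9 F [ 0.4  0.2 -0.4] M [ 0.06  0.03 -0.  ] grip 12.0
to [465.7, -303.2, 109.7] units dx 0.002 dy -0.004 dz 0.550  rows>=0.6
```

```bash
python3 -m jog '[{"dx":0.002,"dy":0,"dz":0.15,"wx":0,"wy":0,"wz":0},{"dx":0,"dy":0,"dz":0.15,"wx":0,"wy":0,"wz":0},{"dx":0,"dy":0,"dz":0.15,"wx":0,"wy":0,"wz":0},{"dx":0,"dy":0,"dz":0.1,"wx":0,"wy":0,"wz":0},{"dx":0,"dy":0,"dz":0,"wx":0,"wy":0,"wz":0},{"dx":0,"dy":0,"dz":0,"wx":0,"wy":0,"wz":0}]' >/dev/null; python3 go.py;  python3 -m jog '[{"dx":0,"dy":0,"dz":0,"wx":0,"wy":0,"wz":0},{"dx":0,"dy":0,"dz":0,"wx":0,"wy":0,"wz":0},{"dx":0,"dy":0,"dz":-0.4,"wx":0,"wy":0,"wz":0},{"dx":0,"dy":0,"dz":-0.6,"wx":0,"wy":0,"wz":0},{"dx":0,"dy":0,"dz":-0.65,"wx":0,"wy":0,"wz":0},{"dx":0.571,"dy":-0.704,"dz":0,"wx":0,"wy":0,"wz":0},{"dx":0.571,"dy":-0.704,"dz":0,"wx":0,"wy":0,"wz":0},{"dx":0.571,"dy":-0.704,"dz":0,"wx":0,"wy":0,"wz":0},{"dx":0.571,"dy":-0.704,"dz":0,"wx":0,"wy":0,"wz":0},{"dx":0.571,"dy":-0.704,"dz":0,"wx":0,"wy":0,"wz":0},{"dx":0.571,"dy":-0.704,"dz":0,"wx":0,"wy":0,"wz":0}]' 50 12 >/dev/null; python3 -m jog '[{"dx":0,"dy":0,"dz":0.6,"wx":0,"wy":0,"wz":0},{"dx":0,"dy":0,"dz":0,"wx":0,"wy":0,"wz":0},{"dx":0,"dy":0,"dz":0,"wx":0,"wy":0,"wz":0},{"dx":0,"dy":0,"dz":0,"wx":0,"wy":0,"wz":0}]' 40 10 >/dev/null; python3 go.py 689 -65 86
python3 - <<'E'
from h import *
cv2.imwrite("pics/chk.png",cv2.resize(read_camera("side")[90:420,150:450],None,fx=1.8,fy=1.8,interpolation=cv2.INTER_CUBIC))
E
```

```text
t 43.58 grasp xy mm [ 465.4 -303.4] z 109.0 psi -4.1 gap 26.8 F [-0.2  0.1  0.2] M [ 0.03 -0.03  0.03] grip 12.0
t 45.45 grasp xy mm [688.9 -66.1] z 173.9 psi -4.2 gap 39.8 F [-0.   0.3  0.3] M [ 0.09 -0.    0.  ] grip 0.0
to [689.0, -65.0, 86.0] units dx 0.001 dy -0.018 dz 1.464  rows>=1.5
```

View pics/chk.png

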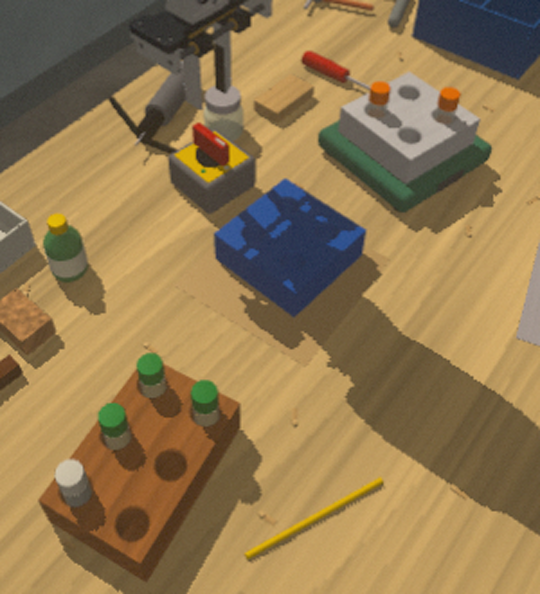

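```bash
python3 -m jog '[{"dx":0,"dy":-0.015,"dz":0.5,"wx":0,"wy":0,"wz":0},{"dx":0,"dy":0,"dz":0.6,"wx":0,"wy":0,"wz":0},{"dx":0,"dy":0,"dz":0.36,"wx":0,"wy":0,"wz":0},{"dx":0,"dy":0,"dz":0,"wx":0,"wy":0,"wz":0},{"dx":0,"dy":0,"dz":0,"wx":0,"wy":0,"wz":0}]' 40 10 >/dev/null; python3 go.py; python3 -m jog '[{"dx":0,"dy":0,"dz":0,"wx":0,"wy":0,"wz":0},{"dx":0,"dy":0,"dz":0,"wx":0,"wy":0,"wz":0},{"dx":0,"dy":0,"dz":0,"wx":0,"wy":0,"wz":0},{"dx":0,"dy":0,"dz":0,"wx":0,"wy":0,"wz":0},{"dx":0,"dy":0,"dz":0,"wx":0,"wy":0,"wz":0}]' 0 10 >/dev/null; python3 go.py;  python3 -m jog '[{"dx":0,"dy":0,"dz":0,"wx":0,"wy":0,"wz":0},{"dx":0,"dy":0,"dz":0,"wx":0,"wy":0,"wz":1},{"dx":0,"dy":0,"dz":0,"wx":0,"wy":0,"wz":1},{"dx":0,"dy":0,"dz":0,"wx":0,"wy":0,"wz":1},{"dx":0,"dy":0,"dz":0,"wx":0,"wy":0,"wz":1},{"dx":0,"dy":0,"dz":0,"wx":0,"wy":0,"wz":1},{"dx":0,"dy":0,"dz":0,"wx":0,"wy":0,"wz":1},{"dx":0,"dy":0,"dz":0,"wx":0,"wy":0,"wz":1},{"dx":0,"dy":0,"dz":0,"wx":0,"wy":0,"wz":1},{"dx":0,"dy":0,"dz":0,"wx":0,"wy":0,"wz":1},{"dx":0,"dy":0,"dz":0,"wx":0,"wy":0,"wz":1}]' 0 45 >/dev/null; python3 go.py; python3 -m jog '[{"dx":0,"dy":0,"dz":0,"wx":0,"wy":0,"wz":0.5},{"dx":0,"dy":0,"dz":0,"wx":0,"wy":0,"wz":0.5},{"dx":0,"dy":0,"dz":0,"wx":0,"wy":0,"wz":0.5},{"dx":0,"dy":0,"dz":0,"wx":0,"wy":0,"wz":0.5},{"dx":0,"dy":0,"dz":0,"wx":0,"wy":0,"wz":0},{"dx":0,"dy":0,"dz":0,"wx":0,"wy":0,"wz":0}]' >/dev/null; python3 go.py
```

```text
t 46.12 grasp xy mm [689.3 -64.5] z 86.0 psi -4.1 gap 39.8 F [-0.   0.1 -0.1] M [ 0.04 -0.01  0.02] grip 0.0
t 46.75 grasp xy mm [688.9 -64.1] z 85.1 psi -4.1 gap 15.0 F [-1.4  2.1  6.7] M [ 0.53  0.3  -0.09] grip 9.9
t 48.12 grasp xy mm [688.4 -64.3] z 85.1 psi -54.2 gap 13.6 F [-5.9  2.7  8.9] M [0.3  1.34 0.15] grip 44.9
t 48.88 grasp xy mm [688.3 -64.3] z 85.1 psi -64.1 gap 13.6 F [-4.9  1.4 10.2] M [ 0.4   1.36 -0.1 ] grip 44.8
```

```bash
python3 -m jog '[{"dx":0,"dy":0,"dz":0,"wx":0,"wy":0,"wz":0.4},{"dx":0,"dy":0,"dz":0,"wx":0,"wy":0,"wz":0.4},{"dx":0,"dy":0,"dz":0,"wx":0,"wy":0,"wz":0}]' >/dev/null; python3 go.py; python3 -m jog '[{"dx":0,"dy":0,"dz":0,"wx":0,"wy":0,"wz":0.3},{"dx":0,"dy":0,"dz":0,"wx":0,"wy":0,"wz":0}]' >/dev/null; python3 go.py
```

```text
t 49.25 grasp xy mm [688.3 -64.3] z 85.0 psi -68.1 gap 13.8 F [-7.2  1.7 10.9] M [0.27 1.37 0.01] grip 44.8
t 49.5 grasp xy mm [688.3 -64.3] z 85.1 psi -69.6 gap 13.6 F [-5.9  0.7  9.9] M [0.28 1.44 0.26] grip 45.0
```

```bash
python3 -m jog '[{"dx":0,"dy":0,"dz":0,"wx":0,"wy":0,"wz":0.4},{"dx":0,"dy":0,"dz":0,"wx":0,"wy":0,"wz":0.2},{"dx":0,"dy":0,"dz":0,"wx":0,"wy":0,"wz":0}]' >/dev/null; python3 go.py; python3 -m jog '[{"dx":0,"dy":0,"dz":0,"wx":0,"wy":0,"wz":0.4},{"dx":0,"dy":0,"dz":0,"wx":0,"wy":0,"wz":0}]' >/dev/null; python3 go.py
```

```text
t 49.88 grasp xy mm [688.3 -64.4] z 85.1 psi -72.5 gap 13.7 F [-6.6  0.2 10.6] M [-0.01  1.32  0.86] grip 46.2
t 50.12 grasp xy mm [688.4 -64.7] z 85.1 psi -74.6 gap 14.6 F [-4.6 -1.8  9.6] M [-0.33  1.19  0.91] grip 46.8
```

```bash
python3 -m jog '[{"dx":0,"dy":0,"dz":0,"wx":0,"wy":0,"wz":0},{"dx":0,"dy":0,"dz":0,"wx":0,"wy":0,"wz":0},{"dx":0,"dy":0,"dz":0,"wx":0,"wy":0,"wz":0},{"dx":0,"dy":0,"dz":-0.5,"wx":0,"wy":0,"wz":0},{"dx":0,"dy":0,"dz":-0.8,"wx":0,"wy":0,"wz":0},{"dx":0,"dy":0,"dz":-0.8,"wx":0,"wy":0,"wz":0},{"dx":0,"dy":0,"dz":-0.8,"wx":0,"wy":0,"wz":0},{"dx":0,"dy":0,"dz":0,"wx":0,"wy":0,"wz":0},{"dx":0,"dy":0,"dz":0,"wx":0,"wy":0,"wz":0}]' 45 45 >/dev/null; python3 go.py 560 150 270; python3 - <<'E'
from h import *
im=read_camera("side")
cv2.imwrite("pics/fin.png",np.hstack([cv2.resize(im[140:210,235:305],(400,400),interpolation=cv2.INTER_CUBIC),cv2.resize(im[90:420,150:450],(364,400),interpolation=cv2.INTER_AREA)]))
a=cv2.cvtColor(im,cv2.COLOR_BGR2HSV); m=((a[...,0]<=5)|(a[...,0]>=172))&(a[...,1]>=130)&(a[...,2]>=50); k=np.zeros_like(m); k[145:205,240:300]=1; m=cv2.morphologyEx((m&k).astype(np.uint8),cv2.MORPH_CLOSE,np.ones((3,3)))>0
h=masks_of("side","isolator_handle"); 
if h: m|=h[0]["pixels"]&k
for y in(-1.1,-1.3): p,f=fit([box(.064,.014,.061,.095)],{"side":m},[.691,-.067,y]); print((p*[1e3,1e3,57.3]).round(1),f)
E
```

```text
t 51.25 grasp xy mm [688.5 -64.1] z 258.1 psi -74.6 gap 45.0 F [-0.2  0.4 -0.7] M [ 0.11 -0.   -0.  ] grip 0.0
to [560.0, 150.0, 270.0] units dx -4.010 dy 1.115 dz -0.199  rows>=4.2
[692.8 -70.5 -69.4] 0.123842613779898
[692.7 -70.1 -69. ] 0.12214285451420706
```

View pics/fin.png

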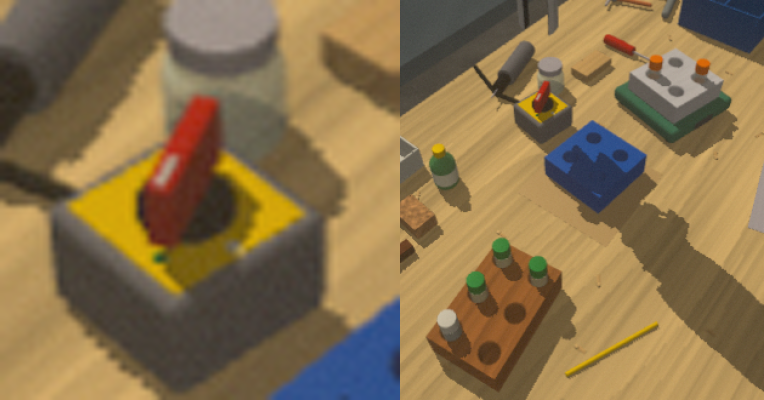

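```bash
python3 -c "
from station import *
print(job_done())"
```

```text
the job is handed in; nothing more can be done
None
```

The job is handed in at about 51 s: the isolator went fully OFF, three green-capped vials moved to the rack, two orange-capped vials went from the carrier into the polisher, and the isolator went fully back ON. The carrier was knocked aside partway through, so I measured it again before picking from it.

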